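# Weigh a rock core and tamp it home in its storage tube

## Robot

A 6-joint arm with a two-finger parallel gripper is mounted at the origin on the work surface. World frame = base frame: x ahead of the robot, y to its left, z up, the work surface at z = 0. Lengths are in mm, angles in rad, forces in N, time in s.
With the tool pointing down it reaches from about 350 to 725 mm from the base axis. Payload 6 kg.
Tool frame: the origin (TCP) lies between the finger pads; the fingertips stand 14 mm ahead of it and the grasp point (between the pads) lies 5 mm behind it; z points along the fingers, y is the line along which they close (so a half turn about z gives the same grasp; the last joint's range is limited). The gripper opens to 85 mm and grips with 20 to 120 N. Pads are 22 mm wide; open, the fingers measure 114 mm over their backs; the gripper's body (76 mm by 85 mm) begins 54 mm behind the grasp point. The pads swing forward as they close: fully open they stand 13 mm farther back than shut.
Start: joints at [1.571, 0.04, 0.085, 0, -1.615, -0.334], TCP at [196.555, 566.87, 245.261] pointing down, gripper open.
Joint ranges: [-2.56, 2.56], [-1.29, 2.01], [-1.08, 1.49], [-3.29, 1.98], [-2.81, -0.18], [-2.99, 2.99]. Speed limits (rad/s): [2.57, 2.57, 3.01, 3.14, 3.14, 3.14].

## Interface

Orientations are given as [roll, pitch, yaw] about the fixed x, y, z axes, in that order (R = Rz(yaw) Ry(pitch) Rx(roll)).
In Python, from bench import observe, grab_frame, finish_job gives the robot as it stands. The module is installed in compiled form; this text tells all that it offers.
- The arm moves only by the shell command python3 -m pendant 'ROWS' [OPENING] [FORCE]. ROWS is JSON, a list of rows, each a list of 6 numbers: the shift along the tool's x, y, z as a fraction of full scale, then the turn, a rotation vector about the tool's x, y, z as a fraction of full scale. In form: [[tx, ty, tz, rx, ry, rz], ...]. A call has 1 to 5 rows; each row is the pose to reach, as a shift and turn from the pose commanded when the call began, along the tool's axes at that moment; what a row does not reach only later rows make up. Full scale, the value 1, is 150 mm for a shift and 90 degrees for a turn. A row lasts 1/8 s, in which the tool goes at most 62.5 mm and 10.7 degrees, less where a joint would pass 70% of its speed; a pose out of reach is approached as far as the arm can. A call with a number of a shift or a turn outside -1 to 1 is refused whole. A call with a gripper value outside its range is refused whole. OPENING is the opening, from 0 (shut) to 1 (fully open), set as the call begins (- or left out, the last holds). The fingers move at their own pace and stop on an object; FORCE is the grip in N (left out, the last holds). Time passes only in rows, so rows that repeat a pose let the fingers close. It gives the time, the measured TCP pose, the force, the opening and the grip force at its end, in the units of the state.
- observe(): the state, without advancing time (a new reading comes with each control period).
- grab_frame(name): name is "scene" or "top" or "wrist"; returns a dict with "img" (400x640x3 uint8, red, green, blue), "depth" (400x640 float32, mm along the optical axis (not along the pixel's ray), 0 where there is no reading), "fx", "fy", "cx", "cy" (pixels), "k1" (the pictures are not rectified: a ray, as slopes to the right and down, at radius r is drawn at 1 + k1 r^2 times it, then the intrinsics apply), "position" and "attitude" of the camera in the world; the wrist camera has in their place "mount" (4x4, takes a point from camera to tool coordinates, whose origin is the TCP and whose axes are the flange's). Camera axes: x right, y down, z forward; pixel columns grow to the right and rows downward; lengths in mm; the calibration is good to about 2 mm. A picture is of the moment at which its call begins: read the wrist's pose just before it.
- finish_job(): hands the job in; it is judged then, once.
The state is a dict: "clock": time; "joint_pos": joint angles; "qvel": joint speeds; "joint_efforts": joint torques, N m; "eef_pos": TCP position; "tcp_rot": TCP orientation; "force": force on the tool from outside, world axes, zero at the start; "torque": the same for the moment, N m; "finger_gap": finger opening in mm; "gripper_force": force on a finger pad.
Only numpy, scipy, OpenCV 4.12 (cv2) and the standard library are available. Lean on these libraries where they do the work, as an engineer would, in place of code of your own. Each camera call takes 0.05 s, during which the arm holds its last target. There are 200 camera calls.

## Task

Take the rock core from its sloping cradle, stand it upright on the pan of the bench balance and let go of it to weigh it; then take it up again and lower it into the clear storage tube until it rests on the black follower, without dropping it or shoving the follower down, and let go. With the tamper, push core and follower down the tube until they bottom out and press firmly there, without ramming, then stand the tamper upright on its round rubber mat again. Leave the other things on the bench where they are.

Things in the scene. Friction and masses are not known exactly. Their poses are not given: they have to be found in the camera images.
- core_center (a point): The core: a banded brown stone cylinder, 40 mm diameter, 90 mm long, flat ends, about 0.28 kg. Loose. The point is its very middle; z runs along the cylinder towards the end that is uppermost in the cradle at the start. Starts in the cradle, leaning 45 deg.
- cradle_seat (a point): The cradle: a small fixed aluminium rest with a sloping V-shaped bed 24 mm wide (narrower than the core, so fingers pass on both sides) and a lip under the core's lower end, on a dark base 100 x 75 mm. The point is where the core's middle lies at the start, 90 mm above the bench. Axes are those of the cradle: x level, towards the side the core's upper end leans to (the core's axis is halfway between x and z); z up.
- balance_pan (a point): The bench balance: fixed white box 140 x 150 mm, 36 mm high, with a round steel pan of 100 mm diameter. The point is the centre of the pan's upper face, 50 mm above the bench; z up; the display lies to -x.
- tube_mouth (a point): The storage tube: clear plastic, standing upright on a fixed grey foot of 90 mm diameter; inside diameter 46 mm, outside 53 mm. The point is the centre of its rim, 133 mm above the bench; z up. The inner floor is 122 mm below the rim.
- follower (a joint): How far the follower has been pushed down the tube, in m: 0 is its highest place, 0.068 the bottom stop. The follower is a black disc, 8 mm thick, that nearly fills the tube; its upper face is 46 mm below the rim at 0. It drags at about 8 N, so it carries the core's weight without moving and stays where it is pushed. It starts between 0 and 0.005. At the bottom stop the top of the core is 24 mm below the rim.
- tamper_grip (a point): The tamper: a rod 140 mm tall that stands on its own steel foot (36 mm diameter, 12 mm thick); shaft 12 mm diameter; wooden handle 25 mm diameter, from 90 to 140 mm above the foot's underside; about 0.28 kg, weight low in the foot. Loose. The point is on the axis in the handle, 115 mm above the foot's underside; z runs up the rod. Starts upright on the mat.
- mat_center (a point): The tamper's mat: a fixed round black rubber mat, 90 mm diameter, 3 mm thick. The point is the centre of its upper face, 3 mm above the bench.
- plaster_bowl: Bystander: small loose paper-coloured bowl, 90 mm wide, 45 mm high. Origin under its centre.
- brush: Bystander: loose brush lying flat, 160 mm long along its x. Origin on the bench under its middle.
- bone: Bystander: loose brown bone lying flat, about 120 mm long along its x, 26 mm high. Origin on the bench under its middle.
- hammer: Bystander: loose hammer with blue handle lying flat, 280 mm long along its x. Origin on the bench under its middle.
- glue_jar: Bystander: loose jar, 60 mm wide, 85 mm high. Origin under its centre.
- matrix_lump: Bystander: loose lump of rock, 60 x 50 x 35 mm. Origin under its centre.
Not all that is in view belongs to the job. Of the things like the part that bears core_center, leave any that is pink or purple; of the rest the larger one is meant.

How it is judged:
By the outcome, as a careful person would: the job done as asked, in the order asked, and still so for the second after the job is handed in, with the robot touching nothing.
It also fails if it takes over 72 s, if anything falls off the work surface, if the arm or the gripper's body presses on something with over 40 N, if the wrist force passes 120 N, or if a joint passes its speed limit or range.

## Working session

There is one attempt and no reset: what is moved stays moved. The work goes in short steps, Python scripts to look and compute and a shell command to move; the robot and the scene stay as the last step left them, time stands still between calls to the robot, and variables do not carry over. Pictures are saved under pics/ and viewed, at most 11 in all, crops included, and the job is handed in when it is done.

```bash
mkdir -p pics
cat > h.py <<'E'
import numpy as np, cv2
from scipy.spatial.transform import Rotation as R
from bench import observe, grab_frame, finish_job
def tool():
    s=observe(); T=np.eye(4); T[:3,:3]=R.from_euler('xyz',s['tcp_rot']).as_matrix(); T[:3,3]=s['eef_pos']; return T
def get(name):
    W=tool(); f=grab_frame(name)
    if name=='wrist': T=W@np.array(f['mount'])
    else:
        T=np.eye(4); a=np.array(f['attitude'],float)
        T[:3,:3]=a if a.shape==(3,3) else R.from_euler('xyz',a).as_matrix(); T[:3,3]=f['position']
    f['T']=T; return f
def ray(f,u,v):
    K=np.array([[f['fx'],0,f['cx']],[0,f['fy'],f['cy']],[0,0,1]])
    p=cv2.undistortPoints(np.array([[[u,v]]],float),K,np.array([f['k1'],0,0,0.]))[0,0]
    return np.array([p[0],p[1],1.])
def plane(f,u,v,z):
    d=f['T'][:3,:3]@ray(f,u,v); o=f['T'][:3,3]; return o+d*(z-o[2])/d[2]
def dep(f,u,v):
    d=f['depth'][int(v),int(u)]; return f['T'][:3,:3]@(ray(f,u,v)*d)+f['T'][:3,3]
def cloud(f,mask=None):
    h,w=f['depth'].shape; K=np.array([[f['fx'],0,f['cx']],[0,f['fy'],f['cy']],[0,0,1]])
    m=f['depth']>0
    if mask is not None: m&=mask
    v,u=np.nonzero(m)
    p=cv2.undistortPoints(np.stack([u,v],1)[:,None].astype(float),K,np.array([f['k1'],0,0,0.]))[:,0]
    d=f['depth'][v,u]; P=np.c_[p*d[:,None],d]
    return P@f['T'][:3,:3].T+f['T'][:3,3],u,v
def go(tp,rot=None):
    """needed shift/turn in tool axes, full-scale units, to reach world target"""
    W=tool(); t=W[:3,:3].T@(np.array(tp)-W[:3,3])/150
    r=np.zeros(3) if rot is None else R.from_matrix(W[:3,:3].T@rot).as_rotvec()/(np.pi/2)
    print('rows',np.round(t,4),np.round(r,4))
def save(f,n,crop=None,s=1):
    i=f['img'][:,:,::-1]
    if crop: a,b,c,d=crop; i=i[b:d,a:c]
    cv2.imwrite('pics/'+n,cv2.resize(i,None,fx=s,fy=s,interpolation=cv2.INTER_CUBIC))
E
python3 - <<'E'
from h import *
print(observe())
for n in ['scene','top']:
    f=get(n); save(f,n+'.png'); print(n,f['position'],f['attitude'],f['k1'],f['fx'])
    np.savez(n+'.npz',**{k:f[k] for k in f})
f=grab_frame('wrist');print(f['mount'])
E
```

```text
{'clock': 0.0, 'joint_pos': array([ 1.57072197e+00,  4.08408416e-02,  8.37594000e-02, -4.45112771e-04,
       -1.61551230e+00, -3.33716354e-01]), 'qvel': array([-0.0015846 , -0.00128436,  0.00048542, -0.00072853,  0.00036901,
        0.00084243]), 'joint_efforts': array([-1.03895688e-04, -3.68204963e+01,  3.47425497e+01,  6.93245173e+00,
       -5.31279074e-03,  3.47990095e-06]), 'eef_pos': array([196.39412611, 566.61091975, 244.23774977]), 'tcp_rot': array([ 3.13974873e+00, -1.68585327e-04, -3.33771057e-01]), 'force': array([ 1.05302295, -1.17702389,  0.83213749]), 'torque': array([-0.04987766,  0.02608458,  0.05300005]), 'gripper_force': 0.0, 'finger_gap': 85.48759147708475}
scene [1378.8843184  -302.51677198  699.48516492] [-2.17495425  0.01433465  1.14967263] -0.08428604661939258 473.35798618868654
top [ 434.01306747   26.96170463 1009.60833226] [-2.96970659  0.02613166 -1.55381936] 0.007195547210909716 363.80257589379386
[[ 2.08743658e-04 -9.56785242e-01 -2.90795389e-01  7.45009444e+01]
 [ 9.99999977e-01  1.83852865e-04  1.12917694e-04 -1.15328446e+00]
 [-5.45744181e-05 -2.90795405e-01  9.56785258e-01 -1.29413000e+02]
 [ 0.00000000e+00  0.00000000e+00  0.00000000e+00  1.00000000e+00]]
```

View pics/scene.png

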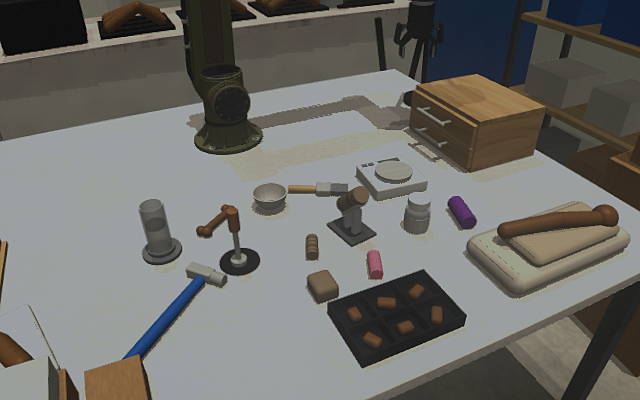

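View pics/top.png

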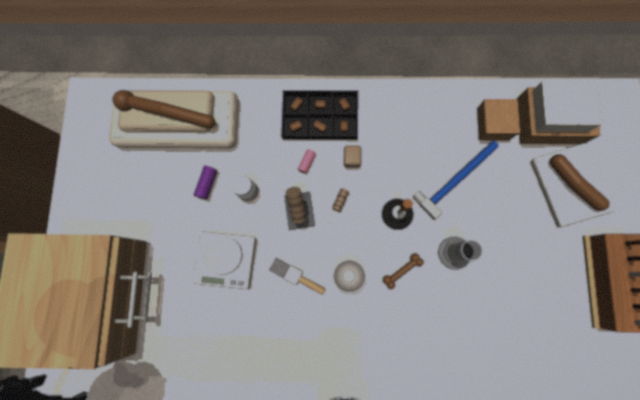

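The candidates for the core, by top-view pixel: a large banded brown one in the cradle (296,205), a small banded brown one (341,200), a pink one (307,161) and a purple one (205,182). By the description it is the large banded one in the cradle. I'll check that in a crop and measure everything.

Run:
```python
from h import *
def ld(n): return dict(np.load(n+'.npz',allow_pickle=True))
t=ld('top'); s=ld('scene')
for f in (t,s):
    for k in('fx','fy','cx','cy','k1'): f[k]=float(f[k])
i=t['img'][160:300,180:500,::-1]; j=s['img'][170:280,130:450,::-1]
cv2.imwrite('pics/crop.png',np.vstack([cv2.resize(i,(800,350)),cv2.resize(j,(800,250))[:, :]]))
def box(f,a):
    m=np.zeros((400,640),bool); m[a[1]:a[3],a[0]:a[2]]=1; return cloud(f,m)[0]
P={}
for nm,a,b in [('cradle',(278,180,320,235),(320,180,382,248)),('balance',(190,228,260,292),(352,152,430,202)),('tube',(436,230,486,272),(135,195,185,265)),('tamper',(380,196,416,230),(216,202,262,276))]:
    for n,f,bb in(('top',t,a),('scene',s,b)):
        p=box(f,bb); P[nm,n]=p
        h=np.histogram(p[:,2],bins=np.arange(-10,170,10)); print(nm,n,h[0])
def circ(p): 
    (c,r)=cv2.minEnclosingCircle(p[:,:2].astype(np.float32)); return np.round(c,1),round(r,1),len(p),np.round(np.median(p[:,2]),1)
for n in('top','scene'):
    p=P['tamper',n]; print(n,'handle',circ(p[p[:,2]>100]), 'head med',np.median(p[p[:,2]>136][:,:2],0) if (p[:,2]>136).any() else 0)
    p=P['tube',n]; q=p[p[:,2]>122]; print(n,'rim',circ(q) if len(q) else 0); q=p[(p[:,2]>4)&(p[:,2]<16)];print('foot',circ(q) if len(q) else 0)
    p=P['balance',n]; q=p[(p[:,2]>45)&(p[:,2]<56)]; print(n,'pan',circ(q)); q=p[(p[:,2]>20)];print('box',cv2.minAreaRect(q[:,:2].astype(np.float32)))
    p=P['cradle',n]; q=p[p[:,2]>75]; c=q.mean(0); w=np.linalg.svd(q-c,full_matrices=False); print(n,'core',c,len(q),q.min(0),q.max(0),w[2][0]); 
    q=p[(p[:,2]>5)&(p[:,2]<15)]; print('base',cv2.minAreaRect(q[:,:2].astype(np.float32)))
```

```text
cradle top [ 621 1060   70    0    0    0    0   10   55   71   70   71  112  117
   44    0    0]
cradle scene [1791  978  376  142  171   51   65   88   76   61   79   73  123  107
   20    0    0]
balance top [ 663  818   39   58 1718  569  594    0    0    0    0    0    0    0
    0    0    0]
balance scene [1175  306  226  248  876  582   39    0    4  189    1   18   99  103
   20    0    0]
tube top [544 604 243  26  26  19  24  26  28 185  67  62  61  70 104   0   0]
tube scene [1427  534  218   87   86   90   81   87   90   97  104  136  168  207
   79    0    0]
tamper top [242 737  99   7   1   7   4   2   0   0   4   8   9  13  13  75   0]
tamper scene [1945  749  228   82   26   19   14   20   24   16   27   47   41   45
   57   49    0]
top handle (array([ 598. , -141.2]), 12.5, 118, np.float64(141.5)) head med [ 597.71696355 -140.94511057]
top rim (array([ 488.2, -292.4]), 28.0, 164, np.float64(131.3))
foot (array([ 498.7, -306. ]), 72.8, 366, np.float64(9.9))
top pan (array([471.6, 329.7]), 50.1, 1120, np.float64(50.2))
box ((459.4240417480469, 330.2526550292969), (1
[... 308 characters left out ...]
703125), 84.27364349365234)
scene handle (array([ 600.1, -144.9]), 13.3, 239, np.float64(126.5)) head med [ 601.82925626 -145.15630636]
scene rim (array([ 490.2, -294.8]), 28.6, 246, np.float64(128.3))
foot (array([ 491. , -294.7]), 45.9, 439, np.float64(9.0))
scene pan (array([473.2, 326.7]), 51.8, 591, np.float64(48.1))
box ((533.5261840820312, 283.57037353515625), (191.73472595214844, 349.8998107910156), 58.98849105834961)
scene core [621.29872337 126.30633819 106.77752919] 502 [562.7156499  108.07563359  75.00449589] [646.97940433 155.76845169 134.22812789] [0.66930519 0.42120368 0.61206047]
base ((540.700439453125, 174.8046875), (154.4789276123047, 264.1524658203125), 72.73147583007812)
```

View pics/crop.png

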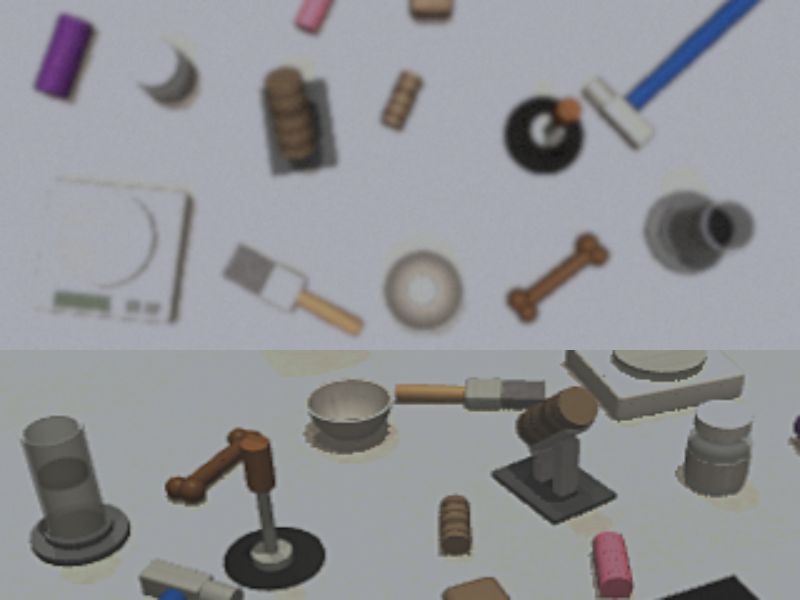

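The crop confirms it: the large banded brown core lies in the V cradle (crop 290,110 / 555,420). The small banded one lies loose at 400,100 / 455,525. I'll approach with the tool pitched 20° forward.

```bash
python3 -m pendant '[[0.33,0.2,0,0,0,0],[0.67,0.4,0,0,0,0],[1,0.62,0,0,0,0],[1,0.62,0,0,0,0]]' 1
python3 -m pendant '[[0.33,0.2,0,0,0,0],[0.67,0.4,0,0,0,0],[1,0.62,0,0,0,0],[1,0.62,0,0,0,0]]'
cat >> h.py <<'E'
def rot(psi,p): return R.from_euler('xyz',[np.pi,-np.radians(p),psi]).as_matrix()
E
python3 - <<'E'
from h import *
psi=.16; r=rot(psi,20); go(np.array([600,132,90])-130*r[:,2],r)
E
```

```text
clock: 0.65
eef_pos: [309.7, 427.5, 246.1]
tcp_rot: [-3.14, -0.0, -0.338]
force: [0.3, 0.1, 0.2]
finger_gap: 85.5
gripper_force: 0.0
clock: 1.15
eef_pos: [420.6, 290.6, 245.2]
tcp_rot: [3.141, -0.0, -0.338]
force: [-0.0, -0.1, 0.1]
finger_gap: 85.8
gripper_force: 0.0
rows [1.2188 0.7422 0.2212] [ 0.0557  0.2175 -0.3139]
```

```bash
python3 -m pendant '[[0.33,0.2,0,0.01,0.04,-0.06],[0.6,0.4,0.05,0.02,0.08,-0.13],[0.8,0.6,0.1,0.04,0.15,-0.2],[1,0.72,0.15,0.05,0.2,-0.3],[1,0.74,0.2,0.0557,0.2175,-0.314]]'
python3 - <<'E'
from h import *
psi=.16; r=rot(psi,20); go(np.array([600,132,90])-130*r[:,2],r)
E
```

```text
clock: 1.78
eef_pos: [524.4, 138.3, 214.6]
tcp_rot: [-3.141, -0.35, 0.166]
force: [-0.3, 0.2, -0.2]
finger_gap: 85.4
gripper_force: 0.0
rows [0.1765 0.1227 0.0814] [-0.0014 -0.0006  0.0035]
```

```bash
python3 -m pendant '[[0.177,0.123,0.08,0,0,0],[0.177,0.123,0.08,0,0,0],[0.177,0.123,0.08,0,0,0]]'
python3 - <<'E'
from h import *
from scipy.optimize import least_squares
f=get('wrist'); save(f,'w1.png'); np.savez('w1.npz',**f)
hsv=cv2.cvtColor(f['img'],cv2.COLOR_RGB2HSV)
m=(hsv[...,0]<25)&(hsv[...,1]>50)
P,u,v=cloud(f,m); c0=np.array([600,132,90.])
k=(np.linalg.norm(P-c0,axis=1)<60)&(P[:,2]>50); P=P[k]; print(len(P),u[k].min(),u[k].max(),v[k].min(),v[k].max(),P.min(0),P.max(0))
def ax(p): return np.array([np.cos(p)*np.cos(np.pi/4),np.sin(p)*np.cos(np.pi/4),np.sin(np.pi/4)])
# side points: cylinder radius 20, axis at 45 deg
def res(q,P):
    a=ax(q[2]); d=P-np.array([600,q[0],q[1]]); d=d-np.outer(d@a,a); return np.linalg.norm(d,axis=1)-20
a=ax(.16); s=(P-c0)@a; side=P[s<35]
r=least_squares(res,[132,90,.16],args=(side,),loss='soft_l1'); print(r.x,np.abs(r.fun).mean())
a=ax(r.x[2]); s=(P-[600,r.x[0],r.x[1]])@a; print('axial pct',np.percentile(s,[0,1,5,50,95,99,100]))
E
```

```text
clock: 2.15
eef_pos: [555.8, 126.2, 212.8]
tcp_rot: [-3.141, -0.348, 0.165]
force: [0.1, 0.9, 0.9]
finger_gap: 85.3
gripper_force: 0.0
4415 300 349 137 243 [555.70641145 110.53857201  65.62230577] [644.2104602  158.01494362 137.2373179 ]
[133.50528669  90.12883705   0.17588951] 0.3572631319999096
axial pct [-44.1878929  -41.38836027 -34.76049434  21.83374324  46.1161352
  46.4570515   47.11768425]
```

View pics/w1.png

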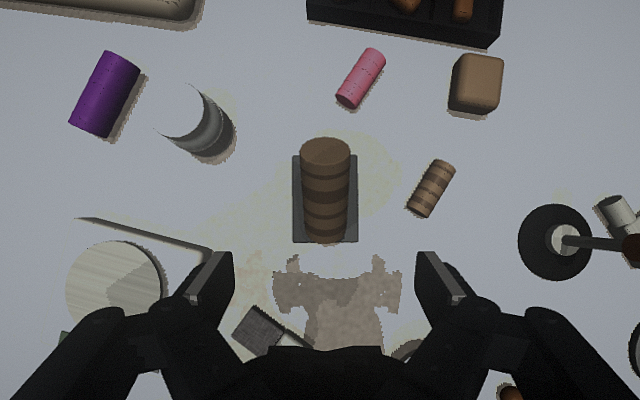

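The wrist view shows the core centred at (325,190), with the fingers straddling it. Its fitted centre is about (601,134,90.5), with a yaw of 0.176.

Run:
```python
from h import *
psi=.176; r=rot(psi,20); a=np.array([np.cos(psi),np.sin(psi),1])/2**.5
g=np.array([601,133.7,90.5])+8*a; go(g+5*r[:,2],r)
```

```text
rows [5.650e-02 8.000e-04 8.829e-01] [ 0.0019  0.0002 -0.0064]
```

```bash
python3 -m pendant '[[0.05,0.001,0.2,0.002,0,-0.006],[0.0565,0.001,0.4,0.002,0,-0.006],[0.0565,0.001,0.6,0.002,0,-0.006],[0.0565,0.001,0.8,0.002,0,-0.006],[0.0565,0.001,0.883,0.002,0,-0.006]]' && python3 -m pendant '[[0,0,0,0,0,0],[0,0,0,0,0,0],[0,0,0,0,0,0],[0,0,0,0,0,0],[0,0,0,0,0,0]]' 0.3 60
python3 -m pendant '[[0,0,0,0,0,0],[0,0,0,0,0,0],[0,0,0,0,0,0]]'
python3 - <<'E'
from h import *
W=tool(); W[:3,3]+=[0,0,0]; print(W[:3,:3].T@np.array([0,0,1])*100/150)
E
```

```text
clock: 2.82
eef_pos: [607.9, 134.4, 89.6]
tcp_rot: [3.141, -0.347, 0.175]
force: [0.3, -0.7, 0.5]
finger_gap: 85.6
gripper_force: 0.0
clock: 3.45
eef_pos: [609.1, 134.6, 93.7]
tcp_rot: [-3.14, -0.352, 0.175]
force: [-6.4, 1.2, 6.2]
finger_gap: 38.6
gripper_force: 59.8
clock: 3.82
eef_pos: [609.0, 134.6, 93.6]
tcp_rot: [-3.14, -0.351, 0.175]
force: [-6.6, 0.9, 5.7]
finger_gap: 38.6
gripper_force: 59.8
[ 0.22953011 -0.00070657 -0.62590724]
```

```bash
python3 -m pendant '[[0.023,0,-0.063,0,0,0],[0.07,0,-0.19,0,0,0],[0.14,0,-0.38,0,0,0],[0.23,0,-0.626,0,0,0],[0.35,0,-0.94,0,0,0]]'
python3 - <<'E'
from h import *
f=get('wrist')
hsv=cv2.cvtColor(f['img'],cv2.COLOR_RGB2HSV)
save(f,'w2.png')
# balance pan target: core centre over pan
psi=.61; r=rot(psi,20+45)
for z in(160,):
    g=np.array([472,329,z+8.]); go(g+5*r[:,2],r)
E
```

```text
clock: 4.45
eef_pos: [608.8, 133.8, 241.6]
tcp_rot: [3.141, -0.346, 0.175]
force: [0.4, 0.9, -2.6]
finger_gap: 38.8
gripper_force: 60.5
rows [-0.8234 -1.4542  0.3083] [ 0.1927  0.4856 -0.2088]
```

View pics/w2.png

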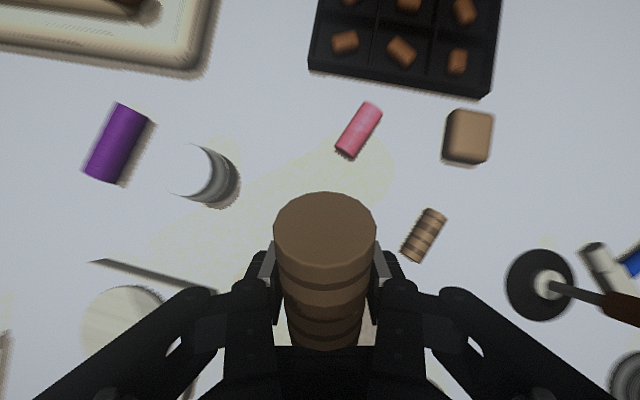

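The core is held by its sides, with its top end at (325,230) in the wrist view. Now I'll measure how it sits in the hand.

```bash
cat >> h.py <<'E'
def inhand():
    """core top-end centre and axis in tool frame, from wrist depth"""
    from scipy.optimize import least_squares
    W=tool(); f=get('wrist'); f['T']=np.array(f['mount'])
    hsv=cv2.cvtColor(f['img'],cv2.COLOR_RGB2HSV)
    m=(hsv[...,0]<25)&(hsv[...,1]>50)
    P,u,v=cloud(f,m); k=(np.abs(P[:,1])<22)&(np.abs(P[:,0])<60)&(P[:,2]<40)&(P[:,2]>-80); P=P[k]
    n0=np.array([np.sin(1.2),0,-np.cos(1.2)]); 
    # end face: RANSAC-free: highest slab along axis, iterated
    n=n0
    for _ in range(6):
        s=P@n; F=P[s>np.percentile(s,99.5)-4]; c=F.mean(0)
        nn=np.linalg.svd(F-c,full_matrices=False)[2][2]; n=nn*np.sign(nn@n0)
    (cc,rr)=cv2.minEnclosingCircle(np.c_[F@np.cross([0,1,0],n),F[:,1]].astype(np.float32))
    ex=np.cross([0,1,0],n); top=ex*cc[0]+np.array([0,cc[1],0])+n*(c@n)
    print('face n',np.round(n,3),'r',round(rr,1),len(F),'top',np.round(top,1),'centre',np.round(top-45*n,1))
    return top,n,W
E
python3 - <<'E'
from h import *
top,n,W=inhand()
np.savez('hand.npz',top=top,n=n); print('world axis',W[:3,:3]@n)
E
```

```text
face n [ 0.935 -0.001 -0.354] r 41.9 6124 top [ 23.8  -0.3 -40.5] centre [-18.3  -0.3 -24.5]
world axis [0.73941286 0.13092213 0.66039989]
```

```bash
python3 - <<'E'
s=open('h.py').read()
i=s.index("    n0=np.array([np.sin(1.2)"); s=s[:i]+'''    def ax(q): return np.array([np.cos(q[3])*np.cos(q[4]),np.sin(q[4]),-np.sin(q[3])*np.cos(q[4])])
    def res(q):
        a=ax(q); d=P-np.array([q[0],q[1],q[2]]); s=d@a; rad=np.linalg.norm(d-np.outer(s,a),axis=1)
        # signed distance to capped cylinder, q[:3] = top centre
        return np.where((rad<19)&(s>-6),s,rad-20)
    L=lambda x:least_squares(res,x,loss='soft_l1',f_scale=.5,x_scale=[1,1,1,.02,.02])
    q=min((L([x0,0,-19.,.43,0]) for x0 in (32,38,44)),key=lambda r:r.cost); r=q.fun; q=q.x; n=ax(q); top=q[:3]
    print('pts',len(P),'res',np.round(np.percentile(abs(r),[50,90]),2),'top',np.round(top,1),'n',np.round(n,3),'ang',np.round(np.degrees(q[3:]),2),'centre',np.round(top-45*n,1))
    return top,n,W
'''
open('h.py','w').write(s)
E
python3 - <<'E'
from h import *
top,n,W=inhand()
np.savez('hand.npz',top=top,n=n); print('world axis',W[:3,:3]@n)
E
```

```text
pts 13609 res [0.29 0.78] top [ 31.7  -0.7 -19.2] n [ 0.905  0.002 -0.426] ang [25.19  0.14] centre [-9.  -0.8 -0.1]
world axis [0.68730269 0.11741356 0.71681872]
```

```bash
cat >> h.py <<'E'
def core_to(c,psi):
    h=np.load('hand.npz'); n=h['n']; p=90-np.degrees(np.arctan2(-n[2],n[0])); r=rot(psi,p)
    go(np.array(c)-r@(h['top']-45*n),r)
E
python3 -m pendant '[[-0.1,-0.25,-0.05,0,0.1,0],[-0.2,-0.5,-0.05,0,0.2,0],[-0.35,-0.75,-0.05,0,0.3,0],[-0.45,-1,-0.05,0,0.4,0],[-0.5,-1,-0.05,0,0.48,0]]'
python3 - <<'E'
from h import *
core_to([472.5,328.5,150],.61)
E
```

```text
clock: 5.22
eef_pos: [530.5, 293.1, 250.8]
tcp_rot: [3.135, -1.073, 0.17]
force: [1.9, -1.3, -0.5]
finger_gap: 38.5
gripper_force: 61.1
rows [-0.6936 -0.3046  0.0159] [ 0.2542  0.0366 -0.1265]
```

```bash
python3 -m pendant '[[-0.15,-0.1,0,0.06,0.01,-0.03],[-0.3,-0.2,0.01,0.12,0.02,-0.06],[-0.45,-0.3,0.016,0.18,0.03,-0.09],[-0.6,-0.305,0.016,0.2542,0.0366,-0.1265],[-0.6936,-0.3046,0.0159,0.2542,0.0366,-0.1265]]'
python3 -m pendant '[[0,0,0,0,0,0]]'
python3 - <<'E'
from h import *
core_to([472.5,328.5,97.5],.61)
print(observe()['joint_pos'])
E
```

```text
clock: 5.85
eef_pos: [530.9, 336.9, 225.0]
tcp_rot: [-3.117, -1.044, 0.61]
force: [1.2, 0.0, -2.1]
finger_gap: 38.3
gripper_force: 61.1
clock: 5.98
eef_pos: [530.4, 337.7, 226.1]
tcp_rot: [-3.114, -1.045, 0.607]
force: [-0.6, 0.3, -2.6]
finger_gap: 38.6
gripper_force: 61.1
rows [-0.8581 -0.1613  0.1255] [-0.0157  0.0549 -0.0016]
[ 0.83106973 -0.66118022 -1.08269175  0.982058   -0.2002562   0.48477535]
```

The arm sits on its j3 and j5 limits, so a near-horizontal tool can't be reached radially. A quick check of the wrist kinematics should show which heading works.

Run:
```python
from h import *
import itertools
s=observe(); q1=s['joint_pos']; R1=tool()[:3,:3]
q0=np.array([1.5707,.0408,.0838,-.0004,-1.6155,-.3337]); R0=R.from_euler('xyz',[3.1397,-.0002,-.3338]).as_matrix()
E=lambda a,x:R.from_euler(a,x).as_matrix()
out=[]
for sg in itertools.product([1,-1],repeat=5):
  for c1 in (0,-.333,.333,np.pi/2,-np.pi/2):
    for off in (0,np.pi/2,-np.pi/2):
      for seq in ('xyx','yzx','yxz','xyz','yzy'):
        def F(q): return E('z',q[0]+c1)@E('y',sg[0]*q[1]+sg[1]*q[2]+off)@E(seq[0],sg[2]*q[3])@E(seq[1],sg[3]*q[4])@E(seq[2],sg[4]*q[5])
        K=F(q0).T@R0
        e=R.from_matrix((F(q1)@K).T@R1).magnitude(); out.append((round(e,3),sg,round(c1,2),round(off,2),seq,np.round(K,1).tolist()))
out.sort(key=lambda x:x[0])
for o in out[:8]: print(o)
print(q1,s['tcp_rot'],s['eef_pos'])
```

```text
(0.0, (1, -1, -1, -1, -1), 0, 0, 'xyx', [[-0.0, -0.0, 1.0], [-1.0, 0.0, -0.0], [-0.0, -1.0, -0.0]])
(0.273, (1, -1, 1, -1, 1), -1.57, -1.57, 'xyz', [[1.0, 0.0, 0.0], [0.0, -1.0, -0.0], [0.0, 0.0, -1.0]])
(0.273, (1, -1, -1, -1, -1), -1.57, 1.57, 'xyz', [[-1.0, -0.0, -0.0], [0.0, -1.0, -0.0], [-0.0, -0.0, 1.0]])
(0.273, (-1, 1, 1, 1, -1), 1.57, -1.57, 'xyz', [[1.0, 0.0, 0.0], [-0.0, 1.0, 0.0], [-0.0, -0.0, 1.0]])
(0.273, (-1, 1, -1, 1, 1), 1.57, 1.57, 'xyz', [[-1.0, -0.0, -0.0], [-0.0, 1.0, 0.0], [0.0, 0.0, -1.0]])
(0.331, (1, -1, -1, -1, -1), -0.33, 0, 'xyx', [[-0.0, -0.0, 1.0], [-0.9, -0.3, -0.0], [0.3, -0.9, 0.0]])
(0.331, (1, -1, -1, -1, -1), 0.33, 0, 'xyx', [[0.0, -0.0, 1.0], [-0.9, 0.3, 0.0], [-0.3, -0.9, -0.0]])
(0.409, (1, -1, -1, 1, 1), -1.57, 0, 'yzx', [[0.3, 1.0, 0.0], [0.9, -0.3, 0.3], [0.3, -0.1, -1.0]])
[ 0.83106973 -0.66118022 -1.08269175  0.982058   -0.2002562   0.48477535] [-3.11424757 -1.04494941  0.607023  ] [530.43820676 337.69515829 226.05730454]
```

The orientation model is exact. I'll back the pitch off and fit the link lengths from several samples, so I can choose a reachable placing heading.

```bash
python3 -m pendant '[[0.1,-0.1,-0.1,0,-0.1,0],[0.2,-0.2,-0.2,0,-0.2,0],[0.2,-0.2,-0.3,0,-0.3,0],[0.2,-0.2,-0.3,0,-0.35,0]]'
python3 -c "
from bench import observe;s=observe();print(repr(s['joint_pos']),s['eef_pos'],s['tcp_rot'])"
python3 -m pendant '[[0,0,0,0,0,0.1],[-0.2,0,0,0,0,0.2],[-0.3,0,0,0,0,0.3]]'
python3 - <<'E'
from h import *
s=observe();print(repr(s['joint_pos']),s['eef_pos'],s['tcp_rot'])
E
```

```text
clock: 6.48
eef_pos: [493.0, 349.2, 278.7]
tcp_rot: [-3.127, -0.495, 0.627]
force: [0.4, -0.4, -2.7]
finger_gap: 38.4
gripper_force: 61.2
array([ 1.04798809, -0.38002319, -0.3676416 ,  0.20188414, -1.12812578,
        1.10866296]) [493.02435422 349.19382223 278.66825729] [-3.12725991 -0.49498037  0.62661693]
clock: 6.85
eef_pos: [461.5, 323.5, 251.9]
tcp_rot: [-2.891, -0.429, 0.096]
force: [0.1, -0.2, -2.7]
finger_gap: 38.5
gripper_force: 61.2
array([ 1.08863175, -0.50455476, -0.51007486,  0.22642426, -1.12347633,
        0.58031479]) [461.48698754 323.54916244 251.85008257] [-2.89126997 -0.42916968  0.09562963]
```

```bash
cat > kin.py <<'E'
from h import *
from scipy.optimize import least_squares
E=lambda a,x:R.from_euler(a,x).as_matrix()
K=np.array([[0,0,1.],[-1,0,0],[0,-1,0]])
def ori(q): return E('z',q[0])@E('y',q[1]-q[2])@E('x',-q[3])@E('y',-q[4])@E('x',-q[5])@K
def pos(q,g):
    return E('z',q[0])@(np.array([g[0],g[1],g[2]])+E('y',q[1])@[0,0,g[3]]+E('y',q[1]-q[2])@np.array([g[4],0,g[5]]))+ori(q)@[0,0,g[6]]
S=[([1.5707,.0408,.0838,-.0004,-1.6155,-.3337],[196.5,566.8,245]),
([.83107,-.66118,-1.08269,.98206,-.20026,.48478],[530.4,337.7,226.1]),
([1.04799,-.38002,-.36764,.20188,-1.12813,1.10866],[493,349.2,278.7]),
([1.08863,-.50455,-.51007,.22642,-1.12348,.58031],[461.5,323.5,251.9])]
f=lambda g:np.ravel([pos(q,g)-p for q,p in S])
G=least_squares(f,[0,-150,300,400,400,0,250]); g=G.x
lo=np.array([-2.56,-1.29,-1.08,-3.29,-2.81,-2.99])+.03; hi=np.array([2.56,2.01,1.49,1.98,-.18,2.99])-.03
def ik(p,r,q0):
    e=lambda q:np.r_[(pos(q,g)-p)/100,R.from_matrix(ori(q).T@r).as_rotvec()]
    s=least_squares(e,np.clip(q0,lo+.01,hi-.01),bounds=(lo,hi)); return s.x,2*s.cost
E
python3 - <<'E'
from kin import *
print(np.round(g,1),np.abs(G.fun).max())
h=np.load('hand.npz');n=h['n'];p=90-np.degrees(np.arctan2(-n[2],n[0]))
q0=observe()['joint_pos']
for psi in np.arange(-3.1,3.2,.3):
    r=rot(psi,p)
    for qs in(q0,q0+[-.5,0,0,-1.5,0,1],q0+[.5,0,0,1.5,0,-1],q0+[0,0,0,-3,0,0]):
        ok=[];
        for z in(160,96):
            q,c=ik(np.array([472.5,328.5,z])-r@(h['top']-45*n),r,qs); ok.append(c); qs=q
        if max(ok)<1e-6: print(round(psi,2),np.round(q,2))
E
```

```text
[ 379.3 -183.7   47.5  328.5  178.5  131.3  250.7] 45.054882067883796
-3.1 [ 0.69  0.58 -0.58 -0.58 -1.47 -1.82]
-2.8 [ 0.77  0.64 -0.47 -0.38 -1.56 -1.76]
-2.8 [ 0.77  0.64 -0.47 -0.38 -1.56 -1.76]
-2.5 [ 0.85  0.65 -0.44 -0.19 -1.6  -1.67]
-2.5 [ 0.85  0.65 -0.44 -0.19 -1.6  -1.67]
-2.5 [ 0.85  0.65 -0.44 -0.19 -1.6  -1.67]
-2.2 [ 0.94  0.63 -0.49  0.   -1.58 -1.57]
-2.2 [ 0.94  0.63 -0.49  0.   -1.58 -1.57]
-2.2 [ 0.94  0.63 -0.49  0.   -1.58 -1.57]
-1.9 [ 1.02  0.56 -0.62  0.2  -1.52 -1.49]
-1.9 [ 1.02  0.56 -0.62  0.2  -1.52 -1.49]
-1.9 [ 1.02  0.56 -0.62  0.2  -1.52 -1.49]
-1.9 [ 1.02  0.56 -0.62  0.2  -1.52 -1.49]
-1.6 [ 1.11  0.47 -0.8   0.39 -1.41 -1.44]
-1.6 [ 1.11  0.47 -0.8   0.39 -1.41 -1.44]
-1.6 [ 1.11  0.47 -0.8   0.39 -1.41 -1.44]
-1.6 [ 1.11  0.47 -0.8   0.39 -1.41 -1.44]
-1.3 [ 1.19  0.34 -1.01  0.6  -1.31 -1.44]
-1.3 [ 1.19  0.34 -1.01  0.6  -1.31 -1.44]
-1.3 [ 1.19  0.34 -1.01  0.6  -1.31 -1.44]
-1.3 [ 1.19  0.34 -1.01  0.6  -1.31 -1.44]
2.9 [ 0.63  0.5  -0.74 -0.79 -1.36 -1.83]
3.2 [ 0.7   0.59 -0.57 -0.57 -1.47 -1.81]
```

Run:
```python
from kin import *
q=observe()
print(np.round(q['joint_pos'],4),q['eef_pos'], [np.degrees(R.from_matrix(ori(q['joint_pos']).T@tool()[:3,:3]).magnitude())])
# refit variants
def mk(v):
    def pos2(q,g):
        o4=E('z',q[0])@E('y',q[1]-q[2])@E('x',-q[3]); o5=o4@E('y',-q[4])
        return (E('z',q[0])@(np.array([g[0],g[1],g[2]])+E('y',q[1])@[0,0,g[3]]+E('y',q[1]-q[2])@np.array([g[4],0,g[5]]))
          +ori(q)@[0,0,g[6]]+(o4@[0,g[7],0] if 'b' in v else 0)+(o5@[0,0,g[8]] if 'c' in v else 0))
    return pos2
for v in('','b','c','bc'):
    for s0 in ([0,-150,300,400,400,0,250,0,0],[0,0,300,400,400,0,250,-150,0],[0,0,200,400,500,50,200,-150,0]):
        p2=mk(v); r=least_squares(lambda g:np.r_[np.ravel([p2(q,g)-p for q,p in S]),.01*(g-s0)],s0); print(v,np.round(r.x),np.abs(r.fun[:12]).max().round(1))
```

```text
[ 1.0886 -0.5046 -0.5101  0.2264 -1.1235  0.5803] [461.48698754 323.54916244 251.85008257] [np.float64(2.6805835465928463e-14)]
 [ 377. -183.   50.  330.  181.  129.  253.    0.    0.] 45.0
 [ 376. -183.   50.  330.  181.  129.  253. -150.    0.] 45.0
 [ 377. -183.   50.  330.  181.  130.  253. -150.    0.] 45.0
b [   2.   -1.  153.  399.  550.    1.  332. -196.    0.] 0.3
b [   2.   -1.  153.  400.  550.    1.  332. -196.    0.] 0.3
b [   2.   -1.  152.  400.  550.    1.  332. -196.    0.] 0.3
c [ 190. -196.  -60.  418.  269.  218.  351.    0.  103.] 9.2
c [ 190. -196.  -60.  418.  269.  218.  351. -150.  103.] 9.2
c [ 190. -196.  -60.  418.  269.  218.  351. -150.  103.] 9.2
bc [   3.   -2.  151.  400.  548.    2.  332. -195.    1.] 0.4
bc [  -2.    4.  158.  399.  556.   -4.  331. -200.   -2.] 0.1
bc [  -2.    3.  157.  399.  556.   -3.  331. -200.   -2.] 0.1
```

```bash
python3 - <<'E'
s=open('kin.py').read()
i=s.index('def pos('); j=s.index('S=[')
s=s[:i]+'''def pos(q,g):
    o3=E('z',q[0])@E('y',q[1]-q[2])
    return E('z',q[0])@(np.array([0,0,g[0]])+E('y',q[1])@[0,0,g[1]])+o3@[g[2],0,0]+o3@E('x',-q[3])@[0,g[3],0]+ori(q)@[0,0,g[4]]
'''+s[j:].replace('[0,-150,300,400,400,0,250]','[150,400,550,-196,330]')
open('kin.py','w').write(s)
E
python3 - <<'E'
from kin import *
print(np.round(g,1),np.abs(G.fun).max())
h=np.load('hand.npz');n=h['n'];p=90-np.degrees(np.arctan2(-n[2],n[0]))
q0=observe()['joint_pos']; rng=np.random.default_rng(0)
for psi in np.arange(-3.1,3.2,.3):
    r=rot(psi,p); best=[]
    for t in range(14):
        qs=q0 if t==0 else rng.uniform(lo,hi); ok=[]
        for z in(160,96):
            q,c=ik(np.array([472.5,328.5,z])-r@(h['top']-45*n),r,qs); ok.append(c); qs=q
        if max(ok)<1e-6: best.append(q)
    if best: q=min(best,key=lambda q:np.abs(q-q0).max()); print(round(psi,2),np.round(q,2), len(best),'elbow z',round(153+400*np.cos(q[1])))
E
```

```text
[ 153.7  400.4  551.6 -196.5  332.7] 0.4143612960434666
-3.1 [ 0.59  0.82  0.73 -0.76 -2.4  -2.44] 9 elbow z 427
-2.8 [ 0.71  0.89  0.79 -0.57 -2.5  -2.21] 7 elbow z 404
-2.5 [ 0.84  0.92  0.75 -0.3  -2.5  -1.9 ] 8 elbow z 396
-2.2 [ 0.95  0.89  0.6  -0.01 -2.41 -1.59] 7 elbow z 405
-1.9 [ 1.05  0.81  0.39  0.22 -2.26 -1.35] 7 elbow z 429
-1.6 [ 1.15  0.69  0.15  0.41 -2.09 -1.18] 10 elbow z 462
-1.3 [ 1.23  0.54 -0.11  0.58 -1.9  -1.07] 8 elbow z 495
-1.0 [ 1.3   0.38 -0.38  0.75 -1.72 -0.99] 4 elbow z 525
-0.7 [ 1.33  0.19 -0.65  0.95 -1.53 -0.92] 7 elbow z 546
-0.4 [ 1.3  -0.03 -0.91  1.19 -1.32 -0.86] 9 elbow z 553
1.1 [ 0.46 -0.47 -0.65 -1.07 -0.66  2.84] 6 elbow z 509
2.0 [ 0.25  0.24  0.01 -1.1  -1.63 -2.86] 4 elbow z 541
2.3 [ 0.31  0.42  0.23 -1.04 -1.86 -2.77] 6 elbow z 518
2.6 [ 0.39  0.58  0.43 -0.96 -2.06 -2.69] 6 elbow z 488
2.9 [ 0.48  0.71  0.6  -0.88 -2.25 -2.58] 8 elbow z 455
3.2 [ 0.59  0.82  0.74 -0.76 -2.4  -2.43] 7 elbow z 426
```

Run:
```python
from kin import *
h=np.load('hand.npz');n=h['n'];p=90-np.degrees(np.arctan2(-n[2],n[0]))
for psi in (-.5,-.4,-.3,-.2,-.1):
    r=rot(psi,p); qs=[1.3,-.03,-.91,1.19,-1.32,-.86]
    for z in(170,94):
        q,c=ik(np.array([472.5,328.5,z])-r@(h['top']-45*n),r,qs)
        o3=E('z',q[0])@E('y',q[1]-q[2]); el=E('z',q[0])@(np.array([0,0,g[0]])+E('y',q[1])@[0,0,g[1]]); fe=el+o3@[g[2],0,0]; wc=fe+o3@E('x',-q[3])@[0,g[3],0]
        print(psi,z,c<1e-6,np.round(q,2),'el',el.round(),'fe',fe.round(),'wc',wc.round())
t=dict(np.load('top.npz',allow_pickle=True))
for k in('fx','fy','cx','cy','k1'): t[k]=float(t[k])
m=np.zeros((400,640),bool);m[225:375,0:165]=1;P=cloud(t,m)[0];P=P[P[:,2]>25];print(np.percentile(P,[1,50,99],axis=0).round())
Q=P[P[:,2]>120];print(np.percentile(Q,[1,50,99],axis=0).round())
```

```text
-0.5 170 True [ 1.33 -0.05 -0.77  1.07 -1.47 -0.75] el [ -5. -21. 553.] fe [ 93. 382. 190.] wc [211. 470. 320.]
-0.5 94 True [ 1.32  0.05 -0.82  1.1  -1.39 -0.89] el [  5.  18. 554.] fe [ 92. 362. 131.] wc [211. 470. 244.]
-0.4 170 True [ 1.32 -0.13 -0.86  1.14 -1.39 -0.72] el [-13. -51. 551.] fe [ 90. 349. 186.] wc [198. 443. 320.]
-0.4 94 True [ 1.3  -0.03 -0.91  1.19 -1.31 -0.86] el [ -3. -11. 554.] fe [ 90. 327. 128.] wc [198. 443. 244.]
-0.3 170 True [ 1.3  -0.21 -0.93  1.22 -1.3  -0.68] el [-23. -82. 545.] fe [ 90. 317. 181.] wc [188. 416. 320.]
-0.3 94 True [ 1.27 -0.11 -0.99  1.28 -1.23 -0.84] el [-13. -40. 552.] fe [ 92. 293. 125.] wc [188. 416. 244.]
-0.2 170 True [ 1.26 -0.3  -1.01  1.29 -1.21 -0.63] el [ -36. -112.  536.] fe [ 92. 286. 177.] wc [181. 387. 320.]
-0.2 94 False [ 1.23 -0.17 -1.05  1.36 -1.16 -0.8 ] el [-23. -64. 548.] fe [ 95. 267. 123.] wc [183. 393. 246.]
-0.1 170 False [ 1.23 -0.36 -1.05  1.33 -1.13 -0.57] el [ -47. -134.  528.] fe [ 95. 268. 178.] wc [180. 366. 325.]
-0.1 94 False [ 1.22 -0.19 -1.05  1.35 -1.12 -0.72] el [-26. -73. 547.] fe [ 97. 267. 130.] wc [188. 388. 255.]
[[214. 512.  34.]
 [358. 640. 160.]
 [507. 804. 164.]]
[[214. 513. 123.]
 [358. 660. 160.]
 [507. 804. 164.]]
```

Run:
```python
from h import *
core_to([472.5,328.5,170],-.35)
```

```text
rows [-0.1159  0.1114  0.4747] [-0.3551  0.4659  0.1507]
```

```bash
python3 -m pendant '[[0,0,0,-0.07,0.09,0.03],[0,0,0.05,-0.14,0.18,0.06],[-0.05,0.05,0.2,-0.21,0.27,0.09],[-0.1,0.1,0.3,-0.28,0.36,0.12],[-0.116,0.111,0.4747,-0.355,0.466,0.151]]'
python3 -m pendant '[[0,0,0,0,0,0],[0,0,0,0,0,0]]'
python3 - <<'E'
from h import *
core_to([472.5,328.5,170],-.35); print(observe()['joint_pos'].round(2))
E
```

```text
clock: 7.48
eef_pos: [475.7, 329.1, 180.8]
tcp_rot: [-3.123, -1.122, -0.345]
force: [0.8, 1.3, -2.5]
finger_gap: 38.5
gripper_force: 61.2
clock: 7.72
eef_pos: [476.3, 328.4, 180.6]
tcp_rot: [-3.134, -1.115, -0.335]
force: [-0.3, -0.4, -1.9]
finger_gap: 38.1
gripper_force: 61.3
rows [-0.0142  0.0138  0.0088] [-0.0136  0.0106  0.004 ]
[ 1.3  -0.2  -0.9   1.18 -1.32 -0.67]
```

Reached. I'll re-measure the core in hand to fine-tune verticality, then lower it.

Run:
```python
from h import *
top,n,W=inhand(); np.savez('hand.npz',top=top,n=n); b=W[:3,3]+W[:3,:3]@(top-90*n); print('bottom',b,'axis',W[:3,:3]@n)
core_to([472.5,328.5,99],-.35); core_to([472.5,328.5,94.5],-.35)
```

```text
pts 13152 res [0.27 0.69] top [ 31.6  -1.  -18.8] n [ 0.907  0.001 -0.42 ] ang [24.86  0.08] centre [-9.2 -1.1  0.1]
bottom [472.0957149  331.27347841 127.28578492] axis [ 0.01944515 -0.0119107   0.99973998]
rows [-0.4484  0.0195  0.22  ] [-0.0144  0.0144  0.0017]
rows [-0.4753  0.0198  0.2333] [-0.0144  0.0144  0.0017]
```

```bash
python3 -m pendant '[[-0.09,0.004,0.044,-0.003,0.003,0],[-0.18,0.008,0.088,-0.006,0.006,0.001],[-0.27,0.012,0.13,-0.01,0.01,0.001],[-0.36,0.016,0.176,-0.0144,0.0144,0.0017],[-0.448,0.0195,0.22,-0.0144,0.0144,0.0017]]'
python3 -m pendant '[[0,0,0,0,0,0],[0,0,0,0,0,0]]'
python3 - <<'E'
from h import *
core_to([472.5,328.5,95],-.35);W=tool();h=np.load('hand.npz');print('bottom',W[:3,3]+W[:3,:3]@(h['top']-90*h['n']),W[:3,:3]@h['n'])
E
```

```text
clock: 8.4
eef_pos: [475.4, 325.4, 104.2]
tcp_rot: [3.131, -1.138, -0.341]
force: [-0.4, 2.1, -4.1]
finger_gap: 38.9
gripper_force: 61.9
clock: 8.65
eef_pos: [475.5, 325.4, 105.3]
tcp_rot: [3.132, -1.137, -0.342]
force: [-0.3, 0.4, -2.5]
finger_gap: 38.5
gripper_force: 61.4
rows [-0.0114 -0.0052  0.0045] [0.0015 0.0001 0.0021]
bottom [472.27346254 327.60381679  51.83738751] [9.88877745e-04 2.29516571e-03 9.99996877e-01]
```

```bash
python3 -m pendant '[[-0.005,0,0.0025,0,0,0],[-0.01,0,0.005,0,0,0],[-0.01,0,0.005,0,0,0]]'
python3 -m pendant '[[-0.003,0,0.0015,0,0,0],[-0.006,0,0.003,0,0,0],[-0.006,0,0.003,0,0,0]]'
```

```text
clock: 9.02
eef_pos: [475.5, 325.5, 104.4]
tcp_rot: [3.134, -1.138, -0.344]
force: [-0.3, -0.1, -0.6]
finger_gap: 38.7
gripper_force: 61.4
clock: 9.4
eef_pos: [475.7, 325.5, 104.3]
tcp_rot: [3.135, -1.139, -0.345]
force: [-3.0, -2.2, 5.3]
finger_gap: 38.3
gripper_force: 61.7
```

```bash
python3 -m pendant '[[0.004,0,-0.002,0,0,0],[0.004,0,-0.002,0,0,0],[0.004,0,-0.002,0,0,0],[0.004,0,-0.002,0,0,0]]' 0.65
python3 -m pendant '[[0,0,0,0,0,0],[0,0,0,0,0,0],[0,0,-0.05,0,0,0],[0,0,-0.12,0,0,0],[0,0,-0.2,0,0,0]]' 1
python3 -m pendant '[[0,0,-0.2,0,0,0],[0,0,-0.4,0,0,0],[0,0,-0.6,0,0,0]]'
python3 - <<'E'
from h import *
f=get('wrist'); save(f,'w3.png')
# core axis position from wrist cloud
hsv=cv2.cvtColor(f['img'],cv2.COLOR_RGB2HSV); m=(hsv[...,0]<25)&(hsv[...,1]>50)
P=cloud(f,m)[0]; P=P[(np.linalg.norm(P[:,:2]-[472,328],axis=1)<60)&(P[:,2]>53)]
T=P[P[:,2]>np.percentile(P[:,2],99)-3]; print(len(P),P.min(0),P.max(0),cv2.minEnclosingCircle(T[:,:2].astype(np.float32)),np.median(T[:,2]))
print(observe()['joint_pos'].round(2))
E
```

```text
clock: 9.9
eef_pos: [475.5, 325.4, 103.5]
tcp_rot: [3.132, -1.137, -0.342]
force: [0.2, 0.4, 0.7]
finger_gap: 55.3
gripper_force: 0.0
clock: 10.52
eef_pos: [449.2, 335.2, 116.7]
tcp_rot: [3.133, -1.137, -0.343]
force: [-0.1, -0.6, -0.1]
finger_gap: 85.2
gripper_force: 0.0
clock: 10.9
eef_pos: [371.7, 363.6, 154.7]
tcp_rot: [3.133, -1.137, -0.343]
force: [1.1, 0.5, 0.3]
finger_gap: 85.1
gripper_force: 0.0
3244 [450.60312633 309.20369965  53.02088813] [490.85634813 347.79611155 142.53530545] ((470.9121398925781, 327.96551513671875), 19.97336196899414) 140.94865911486275
[ 1.61 -0.13 -0.88  1.   -1.54 -0.82]
```

View pics/w3.png

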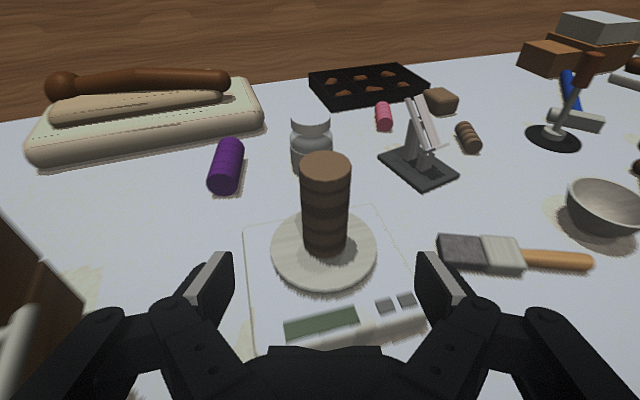

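The core stands upright on the pan at (325,205), with its top centre at about (471,328,140). Next I'll bring the tool vertical and take it from above.

```bash
python3 -m pendant '[[0.2,0,-0.1,0,-0.1,0],[0.4,0,-0.2,0,-0.22,0],[0.6,0,-0.28,0,-0.33,0],[0.67,0,-0.31,0,-0.45,0],[0.67,0,-0.31,0,-0.56,0]]'
python3 - <<'E'
from h import *
go([471.2,328,250],rot(-.34,0)); print(observe()['joint_pos'].round(2))
E
```

```text
clock: 11.58
eef_pos: [372.3, 364.6, 267.5]
tcp_rot: [-3.14, -0.251, -0.348]
force: [1.4, -0.2, -1.2]
finger_gap: 85.0
gripper_force: 0.0
rows [0.6518 0.0052 0.2877] [-0.0003 -0.16   -0.005 ]
[ 1.33 -0.25 -0.25  0.25 -1.59 -0.1 ]
```

```bash
python3 -m pendant '[[0.2,0,0,0,-0.08,0],[0.4,0,0.1,0,-0.16,-0.005],[0.6,0.005,0.25,0,-0.16,-0.005],[0.652,0.005,0.288,0,-0.16,-0.005],[0.652,0.005,0.288,0,-0.16,-0.005]]'
python3 - <<'E'
from h import *
from scipy.optimize import least_squares
f=get('wrist')
hsv=cv2.cvtColor(f['img'],cv2.COLOR_RGB2HSV); m=(hsv[...,0]<25)&(hsv[...,1]>50)
P=cloud(f,m)[0]; P=P[(np.linalg.norm(P[:,:2]-[471,328],axis=1)<50)&(P[:,2]>70)]
T=P[P[:,2]>136]; print(len(T),cv2.minEnclosingCircle(T[:,:2].astype(np.float32)),np.median(T[:,2]),T[:,:2].mean(0))
go([471.2,328,122],rot(-.34,0))
E
```

```text
clock: 12.2
eef_pos: [471.8, 326.6, 247.5]
tcp_rot: [3.136, -0.006, -0.343]
force: [-0.9, 0.1, 0.3]
finger_gap: 85.4
gripper_force: 0.0
3130 ((472.72479248046875, 327.8594970703125), 49.745521545410156) 141.45785207143115 [478.27913239 326.82301343]
rows [-0.0098 -0.01    0.8412] [ 0.003  -0.0041 -0.0012]
```

```bash
python3 -m pendant '[[-0.005,-0.01,0.2,0.003,-0.004,0],[-0.008,-0.01,0.4,0.003,-0.004,0],[-0.008,-0.01,0.6,0.003,-0.004,0],[-0.008,-0.01,0.75,0.003,-0.004,0],[-0.008,-0.01,0.841,0.003,-0.004,0]]'
python3 -m pendant '[[0,0,0,0,0,0],[0,0,0,0,0,0],[0,0,0,0,0,0],[0,0,0,0,0,0],[0,0,0,0,0,0]]' 0.3 50
python3 -m pendant '[[0,0,0,0,0,0],[0,0,0,0,0,0]]'
```

```text
clock: 12.88
eef_pos: [471.0, 328.2, 121.5]
tcp_rot: [-3.142, -0.0, -0.341]
force: [0.0, -0.8, 0.4]
finger_gap: 85.6
gripper_force: 0.0
clock: 13.5
eef_pos: [472.8, 327.6, 123.4]
tcp_rot: [-3.14, -0.001, -0.343]
force: [-1.7, -0.1, 5.9]
finger_gap: 38.8
gripper_force: 50.1
clock: 13.75
eef_pos: [472.8, 327.7, 123.4]
tcp_rot: [-3.14, -0.001, -0.343]
force: [-2.0, -0.4, 5.5]
finger_gap: 38.6
gripper_force: 50.1
```

```bash
python3 -m pendant '[[0,0,-0.1,0,0,0],[0,0,-0.3,0,0,0],[0,0,-0.55,0,0,0],[0,0,-0.85,0,0,0],[0,0,-0.85,0,0,0]]'
for i in 1 2 3; do python3 -m pendant '[[0.08,0.2,0,0,0,0],[0.16,0.4,0,0,0,0],[0.24,0.6,0,0,0,0],[0.32,0.8,0,0,0,0],[0.38,0.97,0,0,0,0]]' | sed -n 2,4p; done
python3 - <<'E'
from h import *
go([489,-294,250],rot(-.34,0)); print(observe()['joint_pos'].round(2))
E
```

```text
clock: 14.38
eef_pos: [473.4, 328.0, 254.2]
tcp_rot: [-3.135, -0.004, -0.343]
force: [-0.4, -1.0, -3.2]
finger_gap: 38.6
gripper_force: 51.0
eef_pos: [476.5, 169.9, 248.2]
tcp_rot: [3.14, 0.001, -0.343]
force: [-0.8, -0.3, -3.4]
eef_pos: [481.2, 13.9, 248.2]
tcp_rot: [3.141, 0.002, -0.343]
force: [0.5, -0.2, -2.7]
eef_pos: [485.9, -142.2, 248.1]
tcp_rot: [3.141, 0.002, -0.344]
force: [0.5, -0.4, -3.4]
rows [ 0.36    0.9459 -0.0132] [ 0.0001  0.0012 -0.0022]
[ 0.11 -0.21 -0.14 -0.   -1.64  1.11]
```

Run:
```python
from h import *
f=get('wrist'); print(f['fx'])
P,u,v=cloud(f); k=(np.linalg.norm(P[:,:2]-[489,-294],axis=1)<60)
print(np.histogram(P[k][:,2],bins=np.arange(-5,150,10)))
q=k&(P[:,2]>127)&(P[:,2]<139); Q=P[q]; print(len(Q),cv2.minEnclosingCircle(Q[:,:2].astype(np.float32)),np.median(Q[:,2]),u[q].min(),u[q].max(),v[q].min(),v[q].max())
q2=k&(P[:,2]>70)&(P[:,2]<95);print('follower?',len(P[q2]),cv2.minEnclosingCircle(P[q2][:,:2].astype(np.float32)),np.median(P[q2][:,2]))
save(f,'w4.png')
```

```text
310.40350862941955
(array([2709, 1805,  514,  141,  135,  167,  169,  190,  535,  940,  595,
        656,  795, 1511,   35]), array([ -5,   5,  15,  25,  35,  45,  55,  65,  75,  85,  95, 105, 115,
       125, 135, 145]))
1374 ((489.0237731933594, -292.5369567871094), 26.799007415771484) 133.0912037363509 469 537 98 165
follower? 1573 ((490.0577392578125, -290.25958251953125), 26.400299072265625) 85.36976097472291
```

View pics/w4.png

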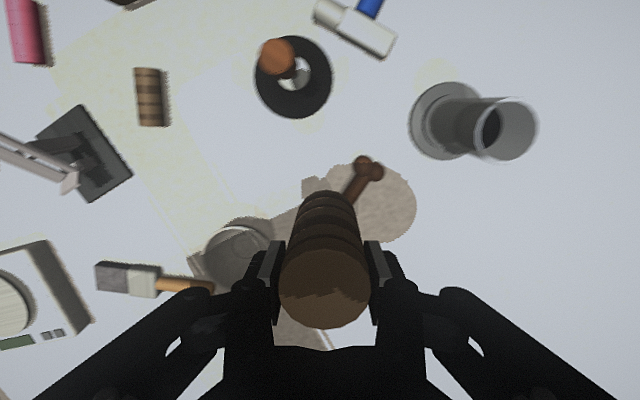

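The tube rim shows at (503,128), and its fitted centre is (489.0,-292.5) with the right radius. The core hangs in the grip. I'll measure its in-hand pose and compute the move over the tube.

```bash
sed -i 's/def inhand():/def inhand(seeds=((32,-19.,.43),(38,-19.,.43),(44,-19.,.43))):/; s/q=min((L(\[x0,0,-19.,.43,0\]) for x0 in (32,38,44))/q=min((L([a,0,b,c,0]) for a,b,c in seeds)/; s/(P\[:,2\]<40)/(P[:,2]<75)/' h.py
cat >> h.py <<'E'
VS=((0,-18.,1.57),(2,-22,1.5),(-2,-15,1.62))
E
python3 - <<'E'
from h import *
top,n,W=inhand(VS); np.savez('hand2.npz',top=top,n=n)
t=W[:3,3]+W[:3,:3]@top; print('world axis',W[:3,:3]@n,'top',t,'bottom',t-90*W[:3,:3]@n)
r=rot(-.34,0); go(np.array([489,-292.8,250])-r@(np.array([1,1,0])*(top-60*n)),r)
E
```

```text
pts 9112 res [0.32 0.93] top [ -0.4  -1.3 -17.5] n [ 0.002 -0.021 -1.   ] ang [89.86 -1.19] centre [-0.5 -0.4 27.5]
world axis [0.01170852 0.01960255 0.99973929] top [ 485.77702549 -142.9921492   265.65621972] bottom [ 484.72325912 -144.75637826  175.67968349]
rows [ 0.3623  0.9326 -0.0129] [ 0.0005  0.0014 -0.0037]
```

```bash
python3 -m pendant '[[0.07,0.2,0,0,0,0],[0.15,0.4,0,0,0,0],[0.22,0.6,0,0,0,0],[0.3,0.8,0,0,0,-0.003],[0.362,0.933,-0.013,0,0.001,-0.004]]'
python3 -m pendant '[[0,0,0,0,0,0],[0,0,0,0,0,0]]'
python3 - <<'E'
from h import *
top,n,W=inhand(VS); 
t=W[:3,3]+W[:3,:3]@top; print('world axis',W[:3,:3]@n,'top',t,'bottom',t-90*W[:3,:3]@n)
r=rot(-.34,0); go(np.array([489,-292.8,212])-r@(np.array([1,1,0])*(top-60*n)),r)
f=get('wrist');P,u,v=cloud(f); k=(np.linalg.norm(P[:,:2]-[489,-293],axis=1)<35)&(P[:,2]>127)&(P[:,2]<139)
print(k.sum(),cv2.minEnclosingCircle(P[k][:,:2].astype(np.float32)))
# also check from fixed cams: core vs tube
for nme in('scene','top'):
    f=get(nme);P,u,v=cloud(f);k=(np.linalg.norm(P[:,:2]-[489,-293],axis=1)<45)&(P[:,2]>165)&(P[:,2]<205);c=P[k&(cv2.cvtColor(f['img'],cv2.COLOR_RGB2HSV)[v,u,1]>60)]
    print(nme,len(c), c.min(0) if len(c) else 0,c.max(0) if len(c) else 0)
E
```

```text
clock: 16.98
eef_pos: [490.3, -291.7, 250.0]
tcp_rot: [-3.141, 0.0, -0.337]
force: [0.2, 0.3, -2.7]
finger_gap: 38.4
gripper_force: 51.4
clock: 17.23
eef_pos: [490.5, -290.5, 250.6]
tcp_rot: [-3.141, -0.001, -0.336]
force: [-0.4, 0.4, -2.8]
finger_gap: 39.0
gripper_force: 51.4
pts 9724 res [0.3  0.88] top [ -0.4  -1.4 -17.5] n [ 0.002 -0.021 -1.   ] ang [89.91 -1.22] centre [-0.5 -0.5 27.5]
world axis [0.00789672 0.01941368 0.99978035] top [ 490.58807677 -289.05253449  268.04027061] bottom [ 489.8773721  -290.79976581  178.060039  ]
rows [-0.0018  0.0196  0.2589] [-0.0003 -0.0007  0.0025]
550 ((489.5732421875, -293.5724182128906), 26.380876541137695)
scene 212 [ 491.64305595 -310.44175596  176.84346196] [ 514.00002399 -274.18239095  204.90204931]
top 0 0 0
```

```bash
python3 -m pendant '[[-0.001,0.01,0.06,0,0,0],[-0.002,0.018,0.12,0,0,0],[-0.002,0.018,0.19,0,0,0.002],[-0.002,0.018,0.25,0,0,0.002],[-0.002,0.018,0.25,0,0,0.002]]'
python3 -m pendant '[[0,0,0.03,0,0,0],[0,0,0.06,0,0,0],[0,0,0.1,0,0,0],[0,0,0.1,0,0,0]]'
python3 - <<'E'
from h import *
p=[]
for i in range(4): p.append(observe()['eef_pos'])
top,n,W=inhand(VS); t=W[:3,3]+W[:3,:3]@top; print(np.mean(p,0),'bottom',t-90*W[:3,:3]@n)
f=get('scene'); save(f,'s2.png',(110,130,230,280),4)
E
```

```text
clock: 18.05
eef_pos: [489.0, -293.6, 212.5]
tcp_rot: [3.142, 0.0, -0.34]
force: [-0.7, 0.6, -2.6]
finger_gap: 38.7
gripper_force: 51.4
clock: 18.55
eef_pos: [489.2, -293.6, 197.9]
tcp_rot: [-3.142, -0.001, -0.34]
force: [0.7, 0.4, -2.6]
finger_gap: 38.5
gripper_force: 51.4
pts 9501 res [0.3  0.84] top [ -0.4  -1.3 -17.5] n [ 0.001 -0.018 -1.   ] ang [89.96 -1.06] centre [-0.5 -0.4 27.5]
[ 489.19159912 -293.62951125  197.93621047] bottom [ 488.61785209 -293.83156742  125.43971768]
```

View pics/s2.png

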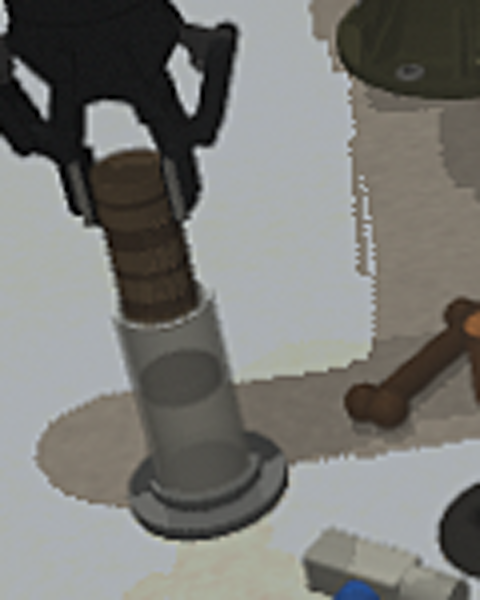

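The core's bottom is inside the rim (160,310 in the crop), about centred, with no side force. I'll keep lowering.

```bash
python3 -m pendant '[[0,0,0.05,0,0,0],[0,0,0.1,0,0,0],[0,0,0.15,0,0,0],[0,0,0.2,0,0,0],[0,0,0.23,0,0,0]]'
python3 -m pendant '[[0,0,0.01,0,0,0],[0,0,0.02,0,0,0],[0,0,0.02,0,0,0]]'
python3 -m pendant '[[0,0,0.006,0,0,0],[0,0,0.006,0,0,0]]'
```

```text
clock: 19.27
eef_pos: [489.3, -293.7, 163.5]
tcp_rot: [-3.142, -0.001, -0.34]
force: [-1.1, 0.6, -2.1]
finger_gap: 39.0
gripper_force: 51.4
clock: 19.65
eef_pos: [489.6, -293.8, 161.4]
tcp_rot: [3.142, -0.002, -0.34]
force: [0.1, 0.8, -2.8]
finger_gap: 38.5
gripper_force: 51.4
clock: 19.9
eef_pos: [489.5, -293.8, 160.3]
tcp_rot: [-3.142, -0.002, -0.34]
force: [-0.5, -0.8, -2.5]
finger_gap: 38.7
gripper_force: 51.4
```

Bottom is now at about 88. I'll creep down 1 mm at a time until I feel contact.

```bash
python3 -m pendant '[[0,0,0.006,0,0,0],[0,0,0.006,0,0,0]]' | sed -n 2,4p
python3 -m pendant '[[0,0,0.006,0,0,0],[0,0,0.006,0,0,0]]'| sed -n 2,4p
```

```text
eef_pos: [489.5, -293.8, 159.4]
tcp_rot: [-3.142, -0.002, -0.34]
force: [0.5, 0.6, -3.4]
eef_pos: [489.5, -293.8, 158.4]
tcp_rot: [3.142, -0.002, -0.34]
force: [-0.8, 0.5, -2.2]
```

```bash
python3 -m pendant '[[0,0,0.006,0,0,0],[0,0,0.006,0,0,0]]' | sed -n 2,4p
python3 -m pendant '[[0,0,0.006,0,0,0],[0,0,0.006,0,0,0]]'| sed -n 2,4p
```

```text
eef_pos: [489.6, -293.8, 158.0]
tcp_rot: [3.141, -0.002, -0.34]
force: [-0.0, 0.2, -1.3]
eef_pos: [489.8, -294.0, 157.9]
tcp_rot: [3.141, -0.003, -0.34]
force: [-0.6, 2.2, 4.2]
```

Contact. I'll ease off and release.

```bash
python3 -m pendant '[[0,0,-0.004,0,0,0],[0,0,-0.004,0,0,0]]' | sed -n 2,4p
python3 -m pendant '[[0,0,0,0,0,0],[0,0,0,0,0,0],[0,0,0,0,0,0],[0,0,0,0,0,0]]' 0.65
python3 -m pendant '[[0,0,-0.15,0,0,0],[0,0,-0.3,0,0,0],[0,0,-0.5,0,0,0],[0,0,-0.7,0,0,0],[0,0,-0.8,0,0,0]]' 1
python3 - <<'E'
from h import *
f=get('wrist'); hsv=cv2.cvtColor(f['img'],cv2.COLOR_RGB2HSV)
P,u,v=cloud(f); k=(np.linalg.norm(P[:,:2]-[489,-293],axis=1)<35)&(P[:,2]>165); q=P[k&(hsv[v,u,0]<25)&(hsv[v,u,1]>50)]
print('core top',len(q),cv2.minEnclosingCircle(q[:,:2].astype(np.float32)),np.median(q[:,2]))
# tamper handle top
k=(np.linalg.norm(P[:,:2]-[599,-142],axis=1)<40)&(P[:,2]>135); print('tamper',k.sum(),P[k].mean(0) if k.any() else 0,(u[k].mean(),v[k].mean()) if k.any() else 0)
go([599,-142,260],rot(-.34,0))
E
```

```text
eef_pos: [489.7, -293.9, 157.8]
tcp_rot: [3.141, -0.003, -0.34]
force: [-1.1, 0.7, 4.4]
clock: 21.65
eef_pos: [489.5, -293.8, 157.2]
tcp_rot: [3.142, -0.002, -0.34]
force: [-0.0, 0.2, 0.2]
finger_gap: 55.4
gripper_force: 0.0
clock: 22.28
eef_pos: [489.6, -293.9, 279.2]
tcp_rot: [3.142, -0.004, -0.34]
force: [1.0, 0.1, 0.4]
finger_gap: 85.3
gripper_force: 0.0
core top 2408 ((500.4449157714844, -296.8376159667969), 30.5792236328125) 175.30209036220398
tamper 750 [ 597.59549192 -145.13931233  142.59665593] (np.float64(119.752), np.float64(132.896))
rows [ 0.3475 -1.199   0.1384] [ 0.0003 -0.0036  0.    ]
```

The core rests in the tube with its top at z≈175, so the follower hasn't been shoved. Next is the tamper.

```bash
python3 -m pendant '[[0.08,-0.25,0,0,0,0],[0.16,-0.5,0,0,0,0],[0.25,-0.75,0,0,0,0],[0.35,-1,0.1,0,0,0],[0.35,-1,0.1,0,0,0]]' | sed -n 2,3p
python3 - <<'E'
from h import *
f=get('wrist'); hsv=cv2.cvtColor(f['img'],cv2.COLOR_RGB2HSV)
P,u,v=cloud(f); k=(np.linalg.norm(P[:,:2]-[598,-144],axis=1)<30)&(P[:,2]>138)
print('tamper top',k.sum(),cv2.minEnclosingCircle(P[k][:,:2].astype(np.float32)),np.median(P[k][:,2]))
k=(np.linalg.norm(P[:,:2]-[598,-144],axis=1)<30)&(P[:,2]>95)
print('handle',k.sum(),cv2.minEnclosingCircle(P[k][:,:2].astype(np.float32)))
k=(np.linalg.norm(P[:,:2]-[598,-144],axis=1)<65)&(P[:,2]<9)&(P[:,2]>-5)&(hsv[v,u,2]<60)
m=np.zeros((400,640),np.uint8); m[v[k],u[k]]=255
print('mat pts',k.sum(),P[k].min(0),P[k].max(0),cv2.minEnclosingCircle(P[k][:,:2].astype(np.float32)))
E
```

```text
eef_pos: [589.4, -167.4, 258.4]
tcp_rot: [3.141, 0.004, -0.337]
tamper top 14710 ((599.3013916015625, -144.14170837402344), 29.913408279418945) 324.9777252757753
handle 14989 ((599.3013916015625, -144.14170837402344), 29.913408279418945)
mat pts 2566 [ 549.54279974 -184.45823457    0.57430193] [638.5903131  -96.69299353   8.92922133] ((593.9511108398438, -140.55218505859375), 44.672523498535156)
```

Run:
```python
from h import *
f=get('wrist'); np.savez('w5.npz',**f); hsv=cv2.cvtColor(f['img'],cv2.COLOR_RGB2HSV)
P,u,v=cloud(f); d=np.linalg.norm(P[:,:2]-[598,-144],axis=1)
for a,b in((139,147),(95,139),(8,20)):
    k=(d<30)&(P[:,2]>a)&(P[:,2]<b); print(a,b,k.sum(),cv2.minEnclosingCircle(P[k][:,:2].astype(np.float32)) if k.any() else 0,np.median(P[k],0),(u[k].mean(),v[k].mean()))
t=dict(np.load('top.npz',allow_pickle=True))
for k in('fx','fy','cx','cy','k1'): t[k]=float(t[k])
P,u,v=cloud(t); hs=cv2.cvtColor(t['img'],cv2.COLOR_RGB2HSV); k=(np.linalg.norm(P[:,:2]-[595,-141],axis=1)<65)&(P[:,2]<9)&(hs[v,u,2]<60)
print('mat top',k.sum(),cv2.minEnclosingCircle(P[k][:,:2].astype(np.float32)))
```

```text
139 147 659 ((598.6131591796875, -143.08926391601562), 12.391799926757812) [ 599.15610243 -143.44472253  143.53277266] (np.float64(292.5144157814871), np.float64(195.66312594840667))
95 139 288 ((601.5825805664062, -145.51914978027344), 11.698578834533691) [ 607.70436886 -150.29886436  120.4264784 ] (np.float64(298.125), np.float64(178.98263888888889))
8 20 456 ((598.7344360351562, -143.6162567138672), 17.844865798950195) [ 603.49833878 -147.90754641   15.59221033] (np.float64(303.6820175438597), np.float64(162.71491228070175))
mat top 448 ((593.41796875, -139.12242126464844), 41.099639892578125)
```

Run:
```python
from h import *
go([598.6,-143.2,190],rot(-.34,0));go([598.6,-143.2,115],rot(-.34,0))
```

```text
rows [ 0.0039 -0.1881  0.4739] [0.0005 0.0002 0.0006]
rows [ 0.0041 -0.1885  0.9739] [0.0005 0.0002 0.0006]
```

```bash
python3 -m pendant '[[0.004,-0.12,0.1,0,0,0],[0.004,-0.188,0.3,0,0,0],[0.004,-0.188,0.55,0,0,0],[0.004,-0.188,0.8,0,0,0],[0.004,-0.188,0.974,0,0,0]]'
python3 -m pendant '[[0,0,0,0,0,0],[0,0,0,0,0,0],[0,0,0,0,0,0],[0,0,0,0,0,0],[0,0,0,0,0,0]]' 0.1 80
python3 -m pendant '[[0,0,0,0,0,0],[0,0,0,0,0,0]]'
```

```text
clock: 23.68
eef_pos: [598.0, -143.3, 113.7]
tcp_rot: [3.142, 0.0, -0.341]
force: [0.8, 0.6, 0.1]
finger_gap: 85.6
gripper_force: 0.0
clock: 24.3
eef_pos: [599.8, -143.8, 118.2]
tcp_rot: [-3.141, -0.005, -0.34]
force: [-1.4, 0.3, 5.4]
finger_gap: 23.6
gripper_force: 78.5
clock: 24.55
eef_pos: [599.8, -143.8, 118.2]
tcp_rot: [-3.141, -0.005, -0.34]
force: [-0.3, -0.3, 5.3]
finger_gap: 23.4
gripper_force: 78.5
```

```bash
python3 -m pendant '[[0,0,-0.1,0,0,0],[0,0,-0.3,0,0,0],[0,0,-0.6,0,0,0],[0,0,-0.9,0,0,0],[0,0,-1,0,0,0]]' 
python3 -m pendant '[[0,0,-0.2,0,0,0],[0,0,-0.35,0,0,0],[0,0,-0.35,0,0,0]]'
python3 - <<'E'
from h import *
W=tool();f=get('wrist');f['T']=np.array(f['mount']);P,u,v=cloud(f);hsv=cv2.cvtColor(f['img'],cv2.COLOR_RGB2HSV)
k=(np.abs(P[:,:2]).max(1)<40)&(P[:,2]>70)&(P[:,2]<125);Q=P[k];print(len(Q),np.histogram(Q[:,2],bins=range(70,130,5))[0])
d=Q[(Q[:,2]>99)&(Q[:,2]<106)];print('foot tool xy',cv2.minEnclosingCircle(d[:,:2].astype(np.float32)),np.median(d[:,2]))
k=(np.abs(P[:,0])<16)&(np.abs(P[:,1])<13)&(P[:,2]>-35)&(P[:,2]<-15);d=P[k];print('top',len(d),cv2.minEnclosingCircle(d[:,:2].astype(np.float32)) if len(d) else 0)
save(f,'w6.png')
go([489.2,-293,315],rot(-.34,0))
E
```

```text
clock: 25.18
eef_pos: [599.4, -143.5, 270.0]
tcp_rot: [-3.14, -0.006, -0.34]
force: [-0.8, 0.6, -3.4]
finger_gap: 23.1
gripper_force: 78.5
clock: 25.55
eef_pos: [599.0, -143.3, 319.5]
tcp_rot: [-3.141, -0.003, -0.34]
force: [-0.7, -0.4, -2.7]
finger_gap: 23.4
gripper_force: 78.5
1399 [  40   35   35   33   30   27 1110   57   32    0    0]
foot tool xy ((-1.7601218223571777, -0.5221384167671204), 17.864391326904297) 102.59720861921723
top 3668 ((0.9882435202598572, 0.5137786269187927), 17.3387508392334)
rows [-0.3555  1.186   0.0172] [-0.0003 -0.0003  0.0002]
```

View pics/w6.png

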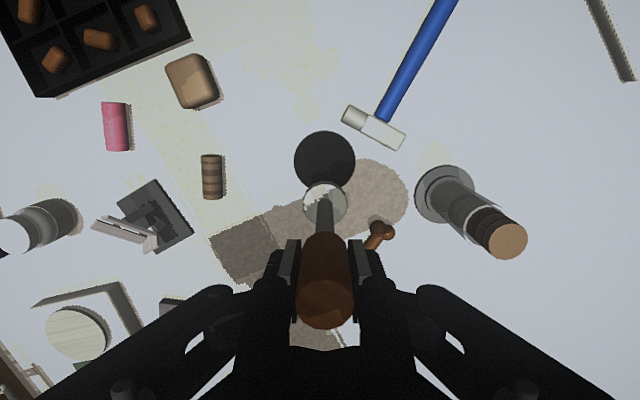

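The tamper hangs straight, with its foot at (325,200) in the wrist view, and the core's top shows in the tube at (507,240). I'm moving it over the tube.

```bash
python3 -m pendant '[[-0.08,0.2,0,0,0,0],[-0.16,0.45,0,0,0,0],[-0.25,0.7,0,0,0,0],[-0.33,0.9,0,0,0,0],[-0.338,1,0,0,0,0]]' | sed -n 2,2p
python3 - <<'E'
from h import *
go([490.7,-294.1,302],rot(-.34,0))
E
```

```text
eef_pos: [499.7, -268.7, 317.1]
rows [0.0003 0.1797 0.1006] [-0.0002  0.0003 -0.0006]
```

```bash
python3 -m pendant '[[0,0.1,0,0,0,0],[0,0.18,0,0,0,0],[0,0.18,0.06,0,0,0],[0,0.18,0.1,0,0,0],[0,0.18,0.1,0,0,0]]'
python3 - <<'E'
from h import *
go([490.7,-294.1,292],rot(-.34,0))
E
python3 -m pendant '[[0,0,0.02,0,0,0],[0,0,0.04,0,0,0],[0,0,0.05,0,0,0],[0,0,0.05,0,0,0]]'
```

```text
clock: 26.85
eef_pos: [492.0, -292.8, 302.6]
tcp_rot: [-3.141, -0.0, -0.339]
force: [-0.2, 0.4, -2.3]
finger_gap: 23.3
gripper_force: 78.7
rows [-0.0052  0.0111  0.0707] [-0.0001 -0.      0.0005]
clock: 27.35
eef_pos: [491.9, -293.3, 296.2]
tcp_rot: [-3.142, -0.002, -0.34]
force: [-0.2, -0.3, -2.5]
finger_gap: 23.6
gripper_force: 78.7
```

```bash
python3 -m pendant '[[-0.004,0.004,0.01,0,0,0],[-0.005,0.005,0.02,0,0,0],[-0.005,0.005,0.03,0,0,0],[-0.005,0.005,0.04,0,0,0],[-0.005,0.005,0.06,0,0,0]]'
python3 -m pendant '[[0,0,0.02,0,0,0],[0,0,0.04,0,0,0],[0,0,0.06,0,0,0],[0,0,0.08,0,0,0],[0,0,0.1,0,0,0]]'
```

```text
clock: 27.98
eef_pos: [491.2, -294.0, 288.2]
tcp_rot: [3.141, -0.003, -0.34]
force: [-0.4, 1.2, 2.4]
finger_gap: 23.5
gripper_force: 79.2
clock: 28.6
eef_pos: [491.1, -293.9, 272.1]
tcp_rot: [3.141, -0.002, -0.34]
force: [0.9, 0.7, 2.1]
finger_gap: 23.2
gripper_force: 79.3
```

```bash
for i in 1 2; do python3 -m pendant '[[0,0,0.025,0,0,0],[0,0,0.05,0,0,0],[0,0,0.075,0,0,0],[0,0,0.1,0,0,0],[0,0,0.125,0,0,0]]' | sed -n 2,4p; done
```

```text
eef_pos: [491.0, -293.9, 253.3]
tcp_rot: [3.142, -0.002, -0.34]
force: [0.1, 0.0, 2.4]
eef_pos: [491.1, -293.9, 234.5]
tcp_rot: [3.142, -0.002, -0.34]
force: [-0.4, 0.0, 2.1]
```

```bash
python3 -m pendant '[[0,0,0.01,0,0,0],[0,0,0.02,0,0,0],[0,0,0.03,0,0,0],[0,0,0.04,0,0,0],[0,0,0.048,0,0,0]]' | sed -n 2,4p
python3 -m pendant '[[0,0,0.005,0,0,0],[0,0,0.01,0,0,0],[0,0,0.015,0,0,0],[0,0,0.02,0,0,0]]' | sed -n 2,4p
```

```text
eef_pos: [491.1, -293.9, 227.5]
tcp_rot: [3.142, -0.002, -0.34]
force: [-0.4, 0.3, 1.8]
eef_pos: [491.1, -293.9, 224.5]
tcp_rot: [3.142, -0.002, -0.34]
force: [-0.6, 0.1, 3.0]
```

```bash
python3 -m pendant '[[0,0,0.004,0,0,0],[0,0,0.008,0,0,0],[0,0,0.012,0,0,0],[0,0,0.012,0,0,0]]' | sed -n 2,6p
```

```text
eef_pos: [491.3, -294.1, 224.1]
tcp_rot: [3.141, -0.004, -0.34]
force: [-0.8, 1.2, 7.0]
finger_gap: 23.3
gripper_force: 79.8
```

```bash
python3 -m pendant '[[0,0,0.006,0,0,0],[0,0,0.012,0,0,0],[0,0,0.018,0,0,0],[0,0,0.018,0,0,0]]' 0.1 110 | sed -n 2,6p
python3 -m pendant '[[0,0,0.006,0,0,0],[0,0,0.012,0,0,0],[0,0,0.012,0,0,0]]' | sed -n 2,6p
```

```text
eef_pos: [491.7, -294.5, 224.1]
tcp_rot: [3.14, -0.007, -0.34]
force: [-1.6, 3.3, 15.7]
finger_gap: 22.8
gripper_force: 107.3
eef_pos: [492.0, -294.7, 224.1]
tcp_rot: [3.14, -0.009, -0.339]
force: [-1.7, 4.1, 21.5]
finger_gap: 23.0
gripper_force: 107.9
```

```bash
python3 -m pendant '[[0,0,0.008,0,0,0],[0,0,0.016,0,0,0],[0,0,0.023,0,0,0],[0,0,0.023,0,0,0],[0,0,0.023,0,0,0]]' | sed -n 2,6p
python3 -m pendant '[[0,0,-0.02,0,0,0],[0,0,-0.05,0,0,0],[0,0,-0.07,0,0,0],[0,0,-0.1,0,0,0],[0,0,-0.15,0,0,0]]' | sed -n 2,6p
python3 -m pendant '[[0,0,-0.1,0,0,0],[0,0,-0.25,0,0,0],[0,0,-0.4,0,0,0],[0,0,-0.5,0,0,0],[0,0,-0.5,0,0,0]]' | sed -n 2,6p
python3 - <<'E'
from h import *
W=tool();f=get('wrist');G=get('wrist');f['T']=np.array(f['mount']);P,u,v=cloud(f)
k=(np.abs(P[:,:2]).max(1)<25)&(P[:,2]>94)&(P[:,2]<108);d=P[k];print('foot',len(d),cv2.minEnclosingCircle(d[:,:2].astype(np.float32)),np.median(d[:,2]))
s=get('scene'); save(s,'s3.png',(110,130,310,280),3)
go([490,-293,300],rot(-.34,0)); go([596.5,-142,300],rot(-.34,0))
E
```

```text
eef_pos: [492.4, -295.2, 223.9]
tcp_rot: [3.139, -0.014, -0.339]
force: [-4.4, 5.7, 32.2]
finger_gap: 22.9
gripper_force: 109.1
eef_pos: [490.8, -293.7, 236.2]
tcp_rot: [-3.141, 0.001, -0.34]
force: [0.5, -0.4, -2.9]
finger_gap: 22.8
gripper_force: 107.8
eef_pos: [491.3, -294.0, 313.8]
tcp_rot: [-3.141, -0.004, -0.34]
force: [0.3, 0.1, -3.1]
finger_gap: 23.1
gripper_force: 107.9
foot 1173 ((-1.7358038425445557, -0.6433452367782593), 17.781536102294922) 102.62461394036407
rows [-0.0065 -0.002   0.0739] [-0.0002  0.      0.0001]
rows [ 0.3274 -1.1877  0.0743] [-0.0002  0.      0.0001]
```

View pics/s3.png

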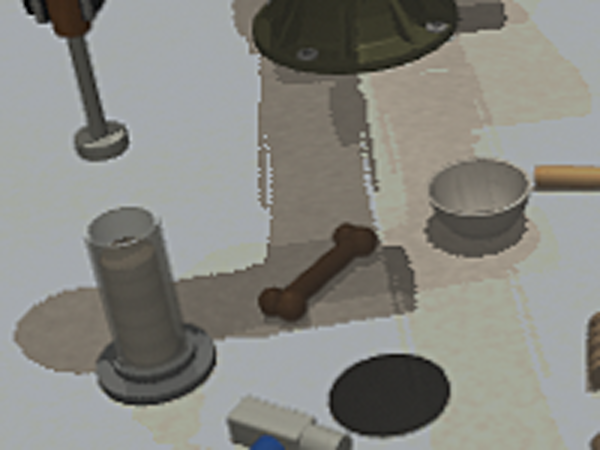

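The core sits at the bottom of the tube (140,290), and the mat at (390,393) is empty and unmoved. I'm taking the tamper back to the mat.

```bash
python3 -m pendant '[[0.06,-0.2,0,0,0,0],[0.13,-0.45,0,0,0,0],[0.2,-0.7,0,0,0,0],[0.3,-0.9,0,0,0,0],[0.32,-1,0,0,0,0]]' 0.1 80 | sed -n 2,2p
python3 -m pendant '[[0.005,-0.1,0.1,0,0,0],[0.007,-0.188,0.3,0,0,0],[0.007,-0.188,0.5,0,0,0],[0.007,-0.188,0.75,0,0,0],[0.007,-0.188,0.9,0,0,0]]' | sed -n 2,3p
python3 - <<'E'
from h import *
go([596,-142,124],rot(-.34,0))
E
```

```text
eef_pos: [586.9, -166.9, 310.4]
eef_pos: [595.2, -142.2, 173.7]
tcp_rot: [3.141, 0.002, -0.341]
rows [ 0.0054 -0.0033  0.3311] [ 0.0004  0.0013 -0.0003]
```

```bash
python3 -m pendant '[[0.003,0,0.08,0,0,0],[0.005,-0.003,0.16,0,0,0],[0.005,-0.003,0.24,0,0.001,0],[0.005,-0.003,0.3,0,0.001,0],[0.005,-0.003,0.33,0,0.001,0]]' | sed -n 2,4p
python3 -m pendant '[[0,0,0.01,0,0,0],[0,0,0.02,0,0,0],[0,0,0.02,0,0,0]]' | sed -n 2,4p
python3 -m pendant '[[0,0,0.008,0,0,0],[0,0,0.008,0,0,0]]' | sed -n 2,4p
```

```text
eef_pos: [597.7, -142.1, 127.3]
tcp_rot: [3.141, -0.003, -0.34]
force: [-0.1, 0.3, -2.6]
eef_pos: [597.9, -142.1, 125.1]
tcp_rot: [-3.141, -0.004, -0.34]
force: [0.1, -0.6, -2.7]
eef_pos: [597.8, -142.1, 123.6]
tcp_rot: [-3.142, -0.003, -0.34]
force: [-0.2, -0.2, -2.7]
```

```bash
python3 -m pendant '[[0,0,0.01,0,0,0],[0,0,0.02,0,0,0],[0,0,0.027,0,0,0],[0,0,0.027,0,0,0]]' | sed -n 2,4p
python3 -m pendant '[[0,0,0.008,0,0,0],[0,0,0.008,0,0,0]]' | sed -n 2,4p
python3 -m pendant '[[0,0,0.006,0,0,0],[0,0,0.006,0,0,0]]' | sed -n 2,4p
```

```text
eef_pos: [597.7, -142.1, 119.5]
tcp_rot: [3.141, -0.003, -0.34]
force: [-0.5, 0.3, -3.1]
eef_pos: [597.8, -142.1, 118.4]
tcp_rot: [3.142, -0.003, -0.34]
force: [-0.0, 0.8, -1.8]
eef_pos: [598.0, -142.2, 118.3]
tcp_rot: [-3.142, -0.004, -0.34]
force: [-1.6, -0.2, 2.9]
```

Contact. I'll release and rise.

```bash
python3 -m pendant '[[0,0,-0.004,0,0,0],[0,0,-0.004,0,0,0],[0,0,-0.004,0,0,0],[0,0,-0.004,0,0,0],[0,0,-0.004,0,0,0]]' 0.6
python3 -m pendant '[[0,0,0,0,0,0],[0,0,0,0,0,0],[0,0,-0.1,0,0,0],[0,0,-0.3,0,0,0],[0,0,-0.5,0,0,0]]' 1 | sed -n 2,4p
python3 -m pendant '[[0,0,-0.3,0,0,0],[0,0,-0.5,0,0,0],[-0.3,-0.3,-0.5,0,0,0],[-0.5,-0.5,-0.5,0,0,0],[-0.5,-0.5,-0.5,0,0,0]]' | sed -n 2,4p
python3 - <<'E'
from h import *
f=get('scene'); save(f,'final.png')
P,u,v=cloud(f)
d=np.linalg.norm(P[:,:2]-[596,-142],axis=1)
for a,b in((100,150),(8,17)):
    k=(d<35)&(P[:,2]>a)&(P[:,2]<b); print(k.sum(),cv2.minEnclosingCircle(P[k][:,:2].astype(np.float32)),P[k][:,2].max())
E
```

```text
clock: 38.5
eef_pos: [597.8, -142.1, 118.1]
tcp_rot: [3.142, -0.003, -0.34]
force: [0.3, -0.8, -0.4]
finger_gap: 51.1
gripper_force: 0.0
eef_pos: [597.6, -142.2, 195.3]
tcp_rot: [3.142, -0.004, -0.34]
force: [-0.3, 0.4, -0.1]
eef_pos: [551.0, -44.3, 270.1]
tcp_rot: [-3.14, -0.006, -0.337]
force: [0.5, 0.4, -0.1]
242 ((598.50048828125, -143.73355102539062), 12.864160537719727) 143.6507308676829
129 ((599.595947265625, -142.43980407714844), 18.603862762451172) 16.75510433811496
```

View pics/final.png

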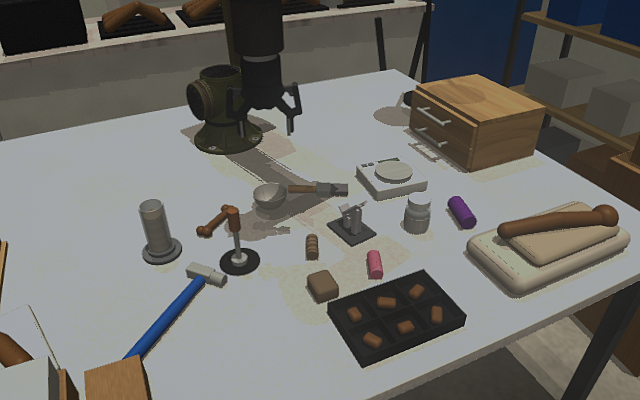

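The tamper stands upright on its mat (238,245) and the core is at the bottom of the tube (155,230). The bystanders haven't moved, and the robot is clear of everything.

```bash
python3 -c "
from bench import finish_job; print(finish_job())"
```

```text
the job is handed in; nothing more can be done
None
```

The job is handed in: the core was weighed on the balance, lowered into the tube and pressed firmly to the bottom (about 32 N), and the tamper is back upright on its mat, all in about 40 s.

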